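Crank a screw slide to its index

TASK

The stone plug on the screw-driven slide has to be brought to the index. Lift the loose crank out of its holster by its round handle, stand it upright on the free table top and let go, then take it by its rectangular head and fit it fully home on the slide's upright square shaft. Wind it by the handle until the carriage, with the plug still standing on it, has its pointer opposite the index block's pointer, and leave the crank fitted; do not push the carriage or plug by hand, do not shift the index block, and leave the other things lying where they are.

Things in the scene. Friction and masses are not known exactly. Their poses are not given: they have to be found in the camera images.
- crank: Loose plain steel crank, about 0.32 kg; stands alone upright on its sleeve. Origin: centre of the sleeve's underside, on the turning axis; z up, x along the arm to the handle. Sleeve 32 x 32 mm, z 0 to 24 mm, with a square socket 13.6 mm wide, 24 mm deep, open below, sides parallel to x and y. Arm 20 mm wide, x -39 to 93, z 24 to 34 mm. Starts in the holster.
- holster: Fixed steel holster; origin on the table below the stored crank's axis, x along its arm, crank origin 6 mm higher. Base plate x -58 to 102 mm, 64 mm wide, 6 mm thick. Walls 76 mm high enclose the head so it cannot be gripped here: sides at y +-21.5 mm (x -52 to 14), back at x -50. Wooden rest under the arm at x 56 mm, top at 30 mm. The crank comes out straight up, clear after 80 mm.
- slide_unit: Fixed screw slide. Origin on the table under the upright drive shaft; x along the bed, away from the shaft. Gearbox 84 x 80 mm round the origin, 80 mm high, on a foot 94 x 112 x 12 mm; round seat on top, 48 mm in diameter, at 85 mm. Bed with index block: x 42 to 256, y -71 to 40 mm. Nothing on the bed is higher than 91 mm. Its z is up.
- drive_seat (a point): Centre of the seat, 85 mm above the table, where the sleeve's underside rests when home. Turns with the shaft; x, y square to its faces. Square shaft 12 mm wide, stands 20 mm above, last 6 mm tapered. Crank fits in any quarter turn, with 8 degrees play. Turning takes 0.05 N m; it stays where left. One turn clockwise from above moves the carriage 20 mm to the unit's +x, anticlockwise back.
- carriage_pointer (a point): Tip of the small steel pointer on the carriage's side, 42 mm above the table; moves with the carriage. Axes as the slide unit's. Carriage travel is 75 mm.
- index_pointer (a point): Tip of the facing pointer on the index block, a dark steel block clamped on the rail beside the bed, 42 mm above the table. Axes as the slide unit's: the pointers are opposite when their x along the slide unit agrees. At the start it lies 26 to 44 mm further along +x than the carriage's pointer.
- crank_head (a point): Middle of the crank's solid rectangular head (51 mm above the crank's origin, 14 mm behind it on x): 54 mm long along x, 26 mm wide in y, z 34 to 68 mm over the crank's origin. The part to hold when fitting. Axes as the crank's.
- crank_handle (a point): Middle of the crank's upright round black handle (80 mm out on the crank's x, 66 mm above its origin): 24 mm in diameter, z 38 to 94 mm over the crank's origin. It spins freely on its pin, so held by it the crank can swing in yaw. To lift by it, close the fingers along the arm (crank x), so that the crank does not droop. Axes as the crank's.
- carriage: The slide's carriage, 70 x 72 mm, top at 44 mm, with the stone plug standing on it. Origin at table level below its middle; axes as the slide unit's. Travel 75 mm. Not to be pushed by hand.
- stone_plug: White stone plug, 66 mm in diameter, 46 mm high, standing loose on the carriage; it rides along when the carriage is wound. Origin centre of underside.
- wood_chuck_2: Bystander: turned wooden chuck, 62 mm in diameter, 34 mm high. Origin centre of underside.
- sanding_block: Bystander: cork sanding block, 56 x 100 x 28 mm, long along its y. Origin centre of underside.
- chisel_1: Bystander: chisel with wooden handle, 27 x 210 x 27 mm, long along its y. Origin centre of underside.
- calliper: Bystander: steel calliper, 71 x 220 x 10 mm, long along its y. Origin centre of underside.
- marker: Bystander: marker pen, 13 x 135 x 15 mm, long along its y. Origin centre of underside.
- spanner: Bystander: flat steel spanner, 42 x 202 x 7 mm, long along its y. Origin centre of underside.
- parts_tray: Fixed plywood tray with a wooden chuck and rings in it, 252 x 155 mm, long along its x, 30 mm high (contents up to 70 mm). Origin centre of underside.
Mind the look-alikes: they are no part of the job. What is shaped like the stone_plug but blue or red is not meant.

How it is judged (in metres and radians):
On the way, in this order (a step that is already met when the one before it is completed fails the run):
1. the crank stands upright on the table top, away from its holster, released (horizontal distance between crank and holster above 0.07 m and height (world z) of crank below 0.004 m and angle between crank's own z axis and vertical below 0.08 rad and contact force between the fingers and crank below 0.3 N and linear speed of crank below 0.02 m/s), for 0.2 s.
2. the crank is fully home on the square shaft, before the carriage has been wound to the index (horizontal distance between crank and drive_seat below 0.004 m and z of crank in the frame of drive_seat below 0.004 m and angle between crank's own z axis and vertical below 0.08 rad and not (x of carriage_pointer in the frame of index_pointer above -0.005 m)), for 0.2 s.
At the end, for the whole second after the job is handed in: The carriage's pointer is within 2.5 mm of the index pointer along the slide, the stone plug still stands upright on the carriage (within 20 mm of its middle), and the crank stands still on the shaft, released, upright and home within 4 mm (x of carriage_pointer in the frame of index_pointer between -0.0025 and 0.0025 m and horizontal distance between stone_plug and carriage below 0.02 m and angle between stone_plug's own z axis and vertical below 0.1 rad and horizontal distance between crank and drive_seat below 0.004 m and z of crank in the frame of drive_seat below 0.004 m and angle between crank's own z axis and vertical below 0.08 rad and contact force between the fingers and crank below 0.3 N and linear speed of crank below 0.02 m/s); the robot touches nothing.
It fails at once if the robot pushes the carriage or the plug on it (over 2 N) instead of winding (contact force between any of the fingers, the arm and carriage above 2 N or contact force between any of the fingers, the arm and stone_plug above 2 N).
It fails at once if the index block is shifted (over 3 mm) (distance of index_pointer from where it was at the start of the episode above 0.003 m).
It fails at once if a bystander is shifted (over 30 mm) (distance of any of wood_chuck_2, sanding_block, chisel_1, calliper, marker, spanner from where it was at the start of the episode above 0.03 m).
It also fails if it takes over 72 s, if anything falls off the work surface, if the arm or the gripper's body presses on something with over 40 N, if the wrist force passes 120 N, or if a joint passes its speed limit or range.

ROBOT

A 6-joint arm with a two-finger parallel gripper is mounted at the origin on a cart in front of the work surface, level with it; the furniture and walls round the work are solid. World frame = base frame: x ahead of the robot, y to its left, z up, the work surface at z = 0. Lengths are in mm, angles in rad, forces in N, time in s.
With the tool pointing down it reaches from about 350 to 975 mm from the base axis. Payload 7.1 kg.
Tool frame: the origin (TCP) lies midway between the tips of the shut fingers; the grasp point (between the pads) lies 19 mm behind it (ctrl.pinch_z is the distance from the TCP to the grasp point, in mm); z points along the fingers, y is the direction in which the jaws open and shut (so a half turn about z gives the same grasp; the last joint's range is limited). The gripper opens to 88 mm and grips with 3 to 60 N. Pads are 20 mm wide; open, the fingers measure 115 mm over their backs; the gripper's body (75 mm by 178 mm) begins 61 mm behind the grasp point.
Start: joints at [1.207, 0.423, 1.63, -0, 1.089, -0.019], TCP at [211.223, 588.209, 222.675] pointing down, gripper open.
Joint ranges: [-3, 3], [-0.9, 2.11], [0.09, 2.58], [-1.31, 4.45], [0.11, 2.69], [-2.54, 2.54]. Speed limits (rad/s): [2.39, 2.39, 3.01, 3.14, 3.14, 3.14].

INTERFACE

Orientations are given as a rotation vector (axis times angle).
In Python, from workcell import ctrl gives the robot as it stands.
- The arm moves only by the tool jog_arm, never from a script. Its arguments are lists of equal length, an entry for each row: "xyz": the shift along the world's x, y, z in mm, a list of three; "yaw": the turn about the world's z in degrees. A call has 1 to 20 rows; each row shifts and turns the pose as measured when the row begins; what a row does not reach is not made up. A row lasts 1/12 s, in which the tool goes at most 41.7 mm and 7.16 degrees, less where a joint would pass 70% of its speed; a pose out of reach is approached as far as the arm can. A call with a gripper value outside its range is refused whole. "gripper" is the closure, from 0 (fully open) to 1 (shut), set as the call begins (left out, the last holds). The fingers move at their own pace and stop on an object; the grip force is fixed at half the most. Time passes only in rows, so rows that do not move let the fingers close. It gives the time, the measured TCP pose, the force and the opening at its end, in the units of the state.
- ctrl.get_obs(): the state, without advancing time (a new reading comes with each control period).
- ctrl.get_image(name): name is "side" or "top" or "wrist"; returns a dict with "img" (384x512x3 uint8, blue, green, red), "K" (3x3 intrinsics, pixels), "R" (3x3) and "t" (3): a world point X has camera coordinates R X + t. Camera axes: x right, y down, z forward; pixel columns grow to the right and rows downward; lengths in mm; the calibration is good to about 2 mm. A picture is of the moment at which its call begins. There is no depth.
- ctrl.close_job(): hands the job in, once; it reports no verdict.
Trained networks look in a picture, given as the dict that the camera call returned (one of the last four; its "shot" number tells which), for a name from the list of things; names that differ only in an ending like _2 or _b are one class to them, and where a whole thing is asked for, a point or a joint stands for the part that bears it (a point fixed in the world has none). Each returns a list of dicts, best first, with "confidence" (0 to 1); they miss things now and then, are a little off and sometimes report something else, mostly with a low value. They report only what shows in the picture. A call takes as long as a camera call. They do not tell look-alikes from the thing itself.
- ctrl.find_in(picture, thing): "centre" ([column, row] as shares, 0 to 1, of the picture: columns of its width, rows of its height, amid what is visible of it).
- ctrl.regions_of(picture, thing): "region" (384x512 bool, what is visible of it) and "centre" ([column, row] as shares, 0 to 1, of the picture: columns of its width, rows of its height, amid what is visible of it).
- ctrl.pinpoint(picture, thing): "centre" ([column, row] as shares, 0 to 1, of the picture: columns of its width, rows of its height: a listed point, or the origin of a listed thing).
The state is a dict: "t": time; "qpos": joint angles; "qvel": joint speeds; "joint_torque": joint torques, N m; "ee_pos": TCP position; "orientation": TCP orientation; "ft_force": force on the tool from outside, world axes, zero at the start; "moment": the same for the moment, N m; "width": finger opening in mm.
Only numpy, scipy, OpenCV 4.12 (cv2) and the standard library are available. Lean on these libraries where they do the work, as an engineer would, in place of code of your own. Each camera call takes 0.05 s, during which the arm holds its last target.

## Working session

There is one attempt and no reset: what is moved stays moved. The work goes in short steps, Python scripts to look and compute and a tool call to move; the robot and the scene stay as the last step left them, time stands still between calls to the robot, and variables do not carry over. Pictures are saved under pics/ and viewed, and the job is handed in when it is done.

Besides the shell and the picture viewer there is one more tool, called after "Call:" as name([rows], argument=value, ...), one row to a line, values as JSON. jog_arm: Moves the arm, as the interface text tells. Its arguments: {"type":"object","properties":{"xyz":{"type":"array","items":{"type":"array","items":{"type":"number"}}},"yaw":{"type":"array","items":{"type":"number"}},"gripper":{"type":"number"}},"required":["xyz","yaw"]}

```bash
mkdir -p pics; ls; cat > h.py <<'E'
import numpy as np, cv2
from workcell import ctrl
def ray(p,c):
    K=np.array(p["K"]);R=np.array(p["R"]);t=np.array(p["t"])
    px=np.array([c[0]*512,c[1]*384,1.0])
    d=R.T@np.linalg.inv(K)@px; o=-R.T@t
    return o,d
def atz(p,c,z):
    o,d=ray(p,c); return o+d*(z-o[2])/d[2]
def proj(p,X):
    v=np.array(p["K"])@(np.array(p["R"])@np.array(X,float)+np.array(p["t"])); return v[:2]/v[2]
def tri(rs):
    A=np.zeros((3,3));b=np.zeros(3)
    for o,d in rs:
        d=d/np.linalg.norm(d);M=np.eye(3)-np.outer(d,d);A+=M;b+=M@o
    return np.linalg.solve(A,b)
E
python3 - <<'E'
from h import *
o=ctrl.get_obs();print(o['t'],o['ee_pos'],o['orientation'],o['width'],ctrl.pinch_z)
Z=dict(holster=0,slide_unit=0,drive_seat=85,carriage_pointer=42,index_pointer=42,crank=6,crank_head=57,crank_handle=72,stone_plug=44,carriage=0)
P={}
for n in ["top","side"]:
    p=P[n]=ctrl.get_image(n);cv2.imwrite(f"pics/{n}0.png",p["img"])
    print(n,-np.array(p["R"]).T@p["t"])
    for k,z in Z.items():
        r=ctrl.pinpoint(p,k)[:2]
        print(k,[(np.round(np.array(a["centre"])*[512,384],1),round(a["confidence"],2),np.round(atz(p,a["centre"],z)[:2],1)) for a in r])
print(ctrl.get_obs()['t'])
E
```

```text
pics
0.0 [211.05111024 587.69738196 221.91564449] [-5.38966092e-01 -3.09473059e+00  2.34528086e-03] 88.05044674689188 18.700000000000003
top [ 382.32959059   -9.77919788 1211.68786563]
holster [(array([204.4, 191.1]), 0.64, array([540.7, 108.6])), (array([200. , 127.9]), 0.54, array([732.7, 120.8]))]
slide_unit [(array([280.6, 237.4]), 0.69, array([ 400.7, -112.1])), (array([297.8, 175.6]), 0.6, array([ 582.1, -168.8]))]
drive_seat [(array([300.2, 169. ]), 0.39, array([ 586.5, -165. ]))]
carriage_pointer [(array([200.9, 127.1]), 0.28, array([722.9, 113.6]))]
index_pointer [(array([326.5, 126.7]), 0.63, array([ 718.6, -252.7]))]
crank [(array([210.2, 195.6]), 0.71, array([526.4,  91.2]))]
crank_head [(array([201.3, 184.5]), 0.9, array([552.2, 111.5])), (array([199.9, 127.3]), 0.43, array([718., 115.]))]
crank_handle [(array([212., 218.]), 0.72, array([456.5,  81. ]))]
stone_plug [(array([212.5,  96.5]), 0.69, array([814.3,  79.2])), (array([335. , 284.5]), 0.63, array([ 267.2, -255.5]))]
carriage [(array([308.2, 136.7]), 0.66, array([ 700.4, -204.7]))]
side [ 408.67361268 -849.2504805
[... 260 characters left out ...]
61.9]))]
carriage_pointer [(array([330.6, 253.8]), 0.79, array([ 677.1, -235.2]))]
index_pointer [(array([325.2, 203.7]), 0.74, array([716.6, -51.8])), (array([347.1, 254.4]), 0.69, array([ 714.2, -241.6]))]
crank [(array([250.1, 185.2]), 0.59, array([533.9, 106.3]))]
crank_head [(array([257.7, 166.1]), 0.59, array([559.2, 129.9])), (array([229.5, 174.3]), 0.51, array([472.3,  95.4]))]
crank_handle [(array([228.4, 172.8]), 0.58, array([468.4,  80.8]))]
stone_plug [(array([146.8, 297.9]), 0.91, array([ 272., -313.])), (array([346.5, 189.6]), 0.68, array([793.3,   1.7]))]
carriage [(array([330.9, 257.3]), 0.62, array([ 691.8, -206.9])), (array([284.7, 224.2]), 0.42, array([604.3, -74. ]))]
1.1
```

```bash
python3 - <<'E'
import cv2
for n in ["top","side"]:
    i=cv2.imread(f"pics/{n}0.png");cv2.imwrite(f"pics/{n}0b.png",cv2.resize(i,(800,600),interpolation=cv2.INTER_CUBIC))
E
```

```text
(no output)
```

View pics/top0b.png

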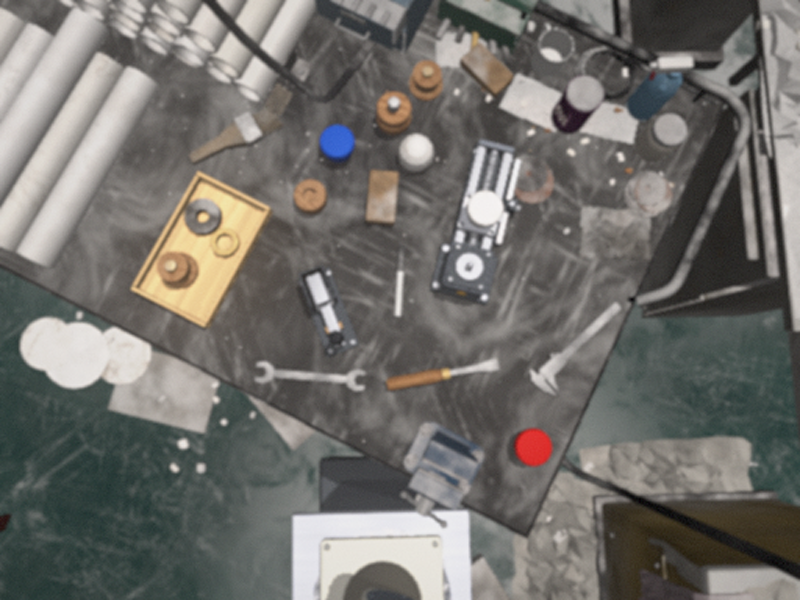

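View pics/side0b.png

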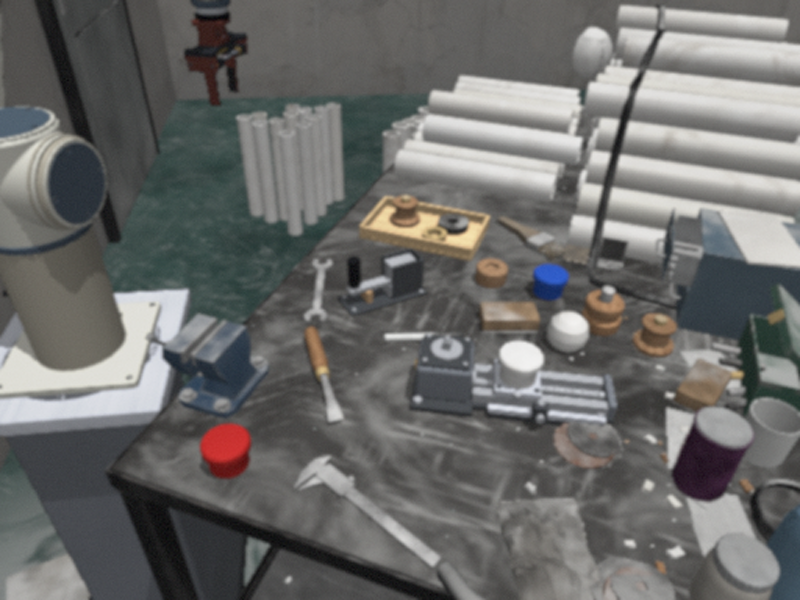

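The crank's head sits in the holster around px (203,192) of the 512-wide top view, with its handle at (212,218) pointing towards the robot. The slide's gearbox is at (300,169) and its bed runs up and slightly right. Free table lies between the holster and the marker. Next I'll go over the holster for a wrist view.

Call:
jog_arm([
  [18,-33,1],
  [18,-33,1],
  [18,-33,1],
  [18,-33,1],
  [18,-33,1],
  [18,-33,1],
  [18,-33,1],
  [18,-33,1],
  [18,-33,1],
  [18,-33,1],
  [18,-33,1],
  [18,-33,1],
  [18,-33,1],
  [18,-33,1],
  [18,-33,1],
  [0,0,0],
], yaw=[-3.5,-3.5,-3.5,-3.5,-3.5,-3.5,-3.5,-3.5,-3.5,-3.5,-3.5,-3.5,-3.5,-3.5,-3.5,0])

```text
t: 2.43
ee_pos: [489.0, 72.0, 241.3]
orientation: [1.896, 2.494, 0.015]
ft_force: [0.0, 0.2, -0.6]
width: 87.8
```

```bash
cat >> h.py <<'E'
from scipy.spatial.transform import Rotation as Rt
def st():
    o=ctrl.get_obs(); R=Rt.from_rotvec(o['orientation']).as_matrix()
    print('t',round(o['t'],2),'tcp',np.round(o['ee_pos'],1),'yaw_y',round(np.degrees(np.arctan2(R[1,1],R[0,1])),1),'z',np.round(R[:,2],3),'w',round(o['width'],1),'F',np.round(o['ft_force'],1),'q',np.round(o['qpos'],2))
def look(cam,Z,name,nmax=2):
    p=ctrl.get_image(cam);cv2.imwrite(f"pics/{name}.png",cv2.resize(p["img"],(800,600),interpolation=cv2.INTER_CUBIC))
    for k,z in Z.items():
        for a in ctrl.pinpoint(p,k)[:nmax]:
            print(cam,k,np.round(np.array(a["centre"])*[800,600],1),round(a["confidence"],2),np.round(atz(p,a["centre"],z)[:2],1))
    return p
E
python3 - <<'E'
from h import *
st()
p=look("wrist",dict(holster=0,crank=6,crank_head=57,crank_handle=72),"w1")
np.save('/tmp/w1.npy',dict(K=p['K'],R=p['R'],t=p['t']),allow_pickle=True)
st()
E
```

```text
t 2.43 tcp [489.   72.  241.3] yaw_y 15.5 z [ 0.013  0.002 -1.   ] w 87.8 F [ 0.   0.2 -0.6] q [ 0.12  0.2   1.9   0.    1.02 -0.15]
wrist holster [453.3 240.2] 0.75 [538.  103.7]
wrist crank [451.1 242.6] 0.87 [535.7 101.6]
wrist crank_head [475.3 253.1] 0.78 [548.8 103.9]
wrist crank_handle [366.9 265.3] 0.7 [464.7  73.2]
t 2.68 tcp [485.3  77.5 240.5] yaw_y 16.0 z [ 0.01   0.004 -1.   ] w 88.1 F [-1.1 -1.1  0. ] q [ 0.13  0.2   1.91  0.    1.02 -0.15]
```

View pics/w1.png

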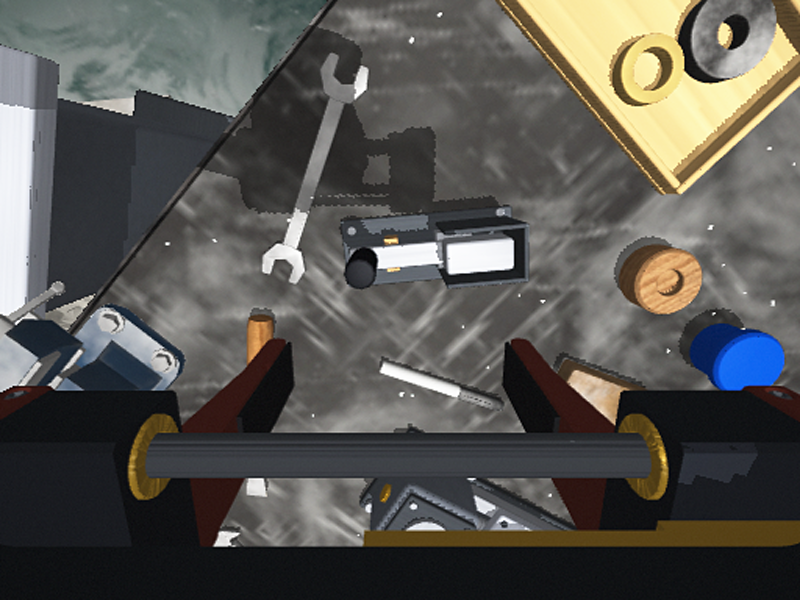

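The wrist view shows the crank with its black handle at (362,268), its head inside the walls at (480,255), and the arm level between them. The arm was still settling, so I'll measure again.

```bash
python3 - <<'E'
from h import *
p=look("wrist",dict(holster=0,crank=6,crank_head=57,crank_handle=72),"w2",1)
print('handle top guess check'); 
def dr(c,ang):
    c=np.array(c,float);u=np.array([np.cos(ang),np.sin(ang),0]);v=np.array([-u[1],u[0],0])
    return c,u,v
im=p["img"].copy()
c,u,v=dr([537,103,6],np.radians(-161.5))
def poly(pts,col):
    q=np.array([proj(p,X) for X in pts]);cv2.polylines(im,[np.round(q*16).astype(np.int32)],True,col,1,shift=4)
poly([c+a*u+b*v+[0,0,34] for a,b in[(-39,-10),(93,-10),(93,10),(-39,10)]],(0,255,0))
poly([c+a*u+b*v+[0,0,68] for a,b in[(-41,-13),(13,-13),(13,13),(-41,13)]],(0,0,255))
poly([c+80*u+12*np.cos(t)*u+12*np.sin(t)*v+[0,0,94] for t in np.linspace(0,6.28,24)],(255,255,0))
poly([c+a*u+b*v-[0,0,0] for a,b in[(-58,-32),(102,-32),(102,32),(-58,32)]],(255,0,255))
cv2.imwrite("pics/w2o.png",cv2.resize(im[100:220,180:380],(800,480),interpolation=cv2.INTER_CUBIC))
st()
E
```

```text
wrist holster [449. 253.] 0.97 [532.9  97.3]
wrist crank [453.9 252.2] 0.81 [536.1 100. ]
wrist crank_head [475.9 264.2] 0.63 [547.5 101.6]
wrist crank_handle [497.2 535.6] 0.23 [ 650.4 -143.7]
handle top guess check
t 2.93 tcp [485.7  77.6 240.6] yaw_y 16.1 z [ 0.01   0.004 -1.   ] w 88.1 F [ 0.6 -0.8 -0.2] q [ 0.13  0.2   1.91  0.    1.02 -0.15]
```

View pics/w2o.png

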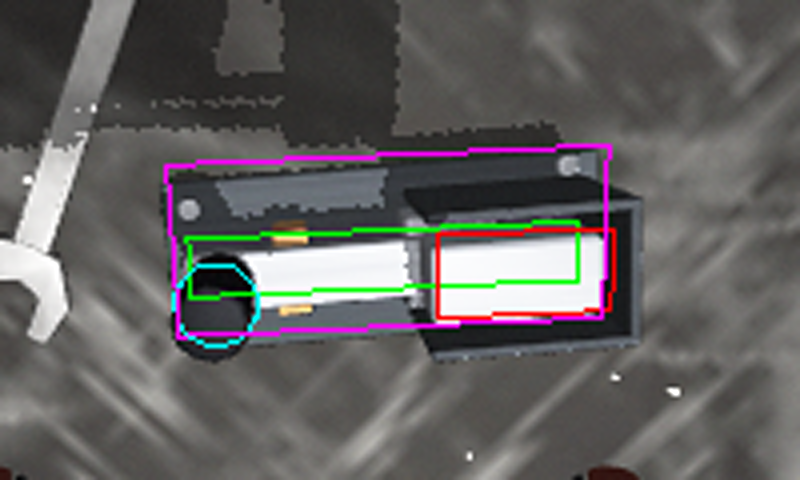

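The overlay sits about 3.5 mm too high. With that corrected, the crank axis is at about (538,99.6), heading −160.5°, and the handle at about (463,73), which matches the network's (464.7,73.2).

Call:
jog_arm([
  [-11,-2.5,-20],
  [-11,-2.5,-25],
  [0,0,-25],
  [0,0,-20],
  [0,0,-15],
  [0,0,0],
], yaw=[1.7,1.7,0,0,0,0], gripper=0.4)

```text
t: 3.43
ee_pos: [463.5, 76.1, 134.5]
orientation: [1.794, 2.565, 0.023]
ft_force: [-0.7, 0.2, 0.2]
width: 53.5
```

```bash
python3 - <<'E'
from h import *
st()
p=look("wrist",dict(crank=6,crank_handle=72),"w3",1)
st()
E
```

```text
t 3.43 tcp [463.5  76.1 134.5] yaw_y 20.1 z [ 0.017  0.006 -1.   ] w 53.5 F [-0.7  0.2  0.2] q [ 0.14  0.33  2.04  0.    0.75 -0.22]
wrist crank [499.7 286.4] 0.92 [533.2 102.1]
wrist crank_handle [395.8 319.4] 0.86 [463.4  74.4]
t 3.58 tcp [465.9  76.3 137.4] yaw_y 20.0 z [ 0.022  0.006 -1.   ] w 52.9 F [ 0.2 -0.6  0.6] q [ 0.13  0.32  2.04  0.    0.76 -0.22]
```

View pics/w3.png

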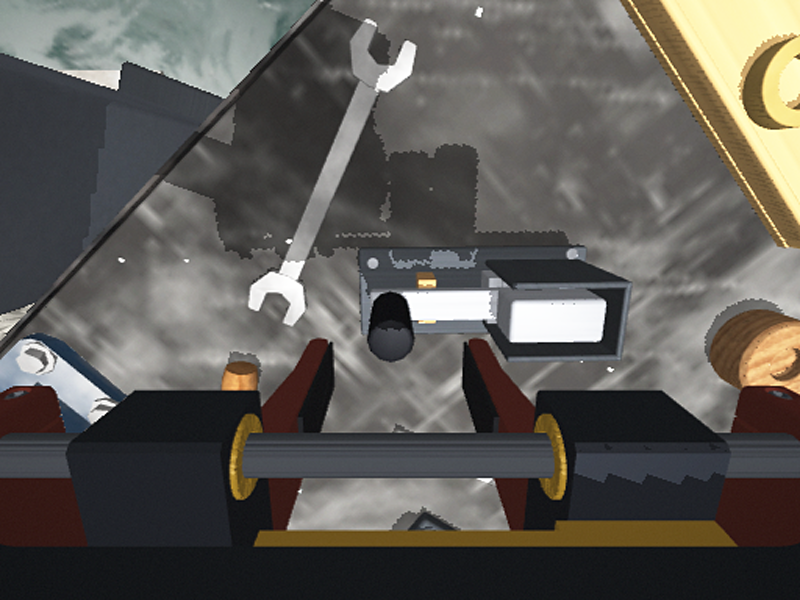

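The handle is at (463.4,74.4), midway between the fingers, so I'll go down and close.

Call:
jog_arm([
  [-1.5,-1,-20],
  [-1,-1,-20],
  [0,0,-20],
  [0,0,-14],
  [0,0,-8],
  [0,0,0],
], yaw=[0,0,0,0,0,0])

```text
t: 4.08
ee_pos: [472.3, 76.2, 61.6]
orientation: [1.782, 2.551, 0.049]
ft_force: [-0.6, -0.1, 0.2]
width: 52.8
```

```bash
python3 - <<'E'
from h import *
st()
p=look("wrist",{},"w4",1)
st()
E
```

```text
t 4.08 tcp [472.3  76.2  61.6] yaw_y 20.1 z [ 0.042  0.009 -0.999] w 52.8 F [-0.6 -0.1  0.2] q [ 0.13  0.47  2.07  0.01  0.56 -0.22]
t 4.13 tcp [472.7  76.3  62.2] yaw_y 20.1 z [ 0.043  0.009 -0.999] w 53.0 F [-0.1 -0.8  0.3] q [ 0.13  0.47  2.07  0.01  0.56 -0.22]
```

View pics/w4.png

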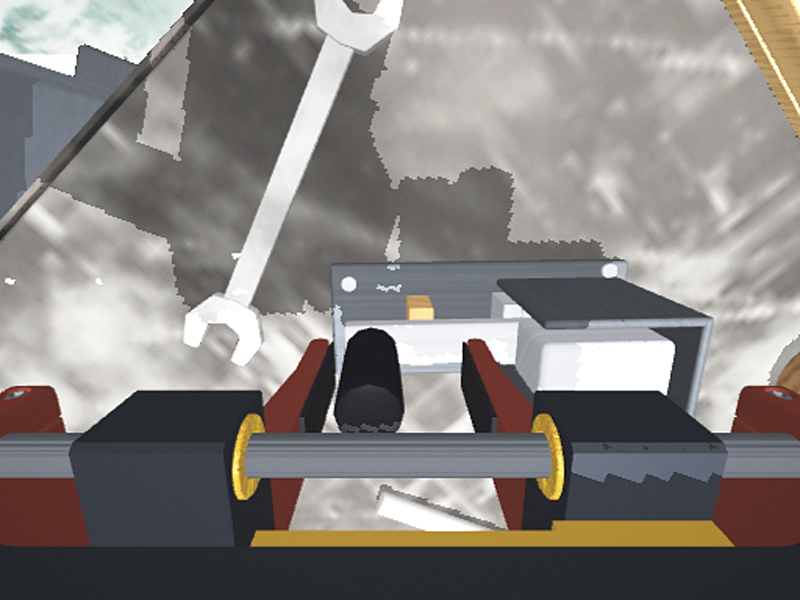

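The tool drifted about 9 mm in x and tilted 2.5° as it came down. I'll correct with slower rows and watch the tilt.

Call:
jog_arm([
  [-3,-0.5,0],
  [-3,-0.5,-2],
  [-2,-0.5,-2],
  [0,0,-2],
  [0,0,0],
  [0,0,0],
], yaw=[0,0,0,0,0,0])

```text
t: 4.63
ee_pos: [466.8, 75.1, 60.1]
orientation: [1.778, 2.546, 0.058]
ft_force: [0.6, -0.0, 0.4]
width: 52.5
```

```bash
python3 - <<'E'
from h import *
st()
E
```

```text
t 4.63 tcp [466.8  75.1  60.1] yaw_y 20.2 z [ 0.051  0.01  -0.999] w 52.5 F [ 0.6 -0.   0.4] q [ 0.13  0.46  2.09  0.01  0.54 -0.23]
```

Call:
jog_arm([
  [0,0,0],
  [0,0,0],
  [0,0,0],
  [0,0,0],
], yaw=[0,0,0,0])

```text
t: 4.97
ee_pos: [467.2, 75.1, 60.4]
orientation: [1.778, 2.546, 0.059]
ft_force: [0.4, 0.9, -0.3]
width: 53.0
```

```bash
python3 - <<'E'
from h import *
st()
E
```

```text
t 4.97 tcp [467.2  75.1  60.4] yaw_y 20.1 z [ 0.051  0.01  -0.999] w 53.0 F [ 0.4  0.9 -0.3] q [ 0.13  0.46  2.09  0.01  0.54 -0.23]
```

Call:
jog_arm([
  [-3,-0.5,-3],
  [-1.5,-0.5,-4],
  [0,0,-2],
  [0,0,0],
], yaw=[0,0,0,0])

```text
t: 5.3
ee_pos: [462.2, 74.0, 50.4]
orientation: [1.778, 2.546, 0.059]
ft_force: [-0.4, -0.6, 0.3]
width: 52.4
```

```bash
python3 - <<'E'
from h import *
st()
E
```

```text
t 5.3 tcp [462.2  74.   50.4] yaw_y 20.2 z [ 0.051  0.01  -0.999] w 52.4 F [-0.4 -0.6  0.3] q [ 0.13  0.48  2.1   0.01  0.51 -0.23]
```

Call:
jog_arm([
  [1,0,0],
  [0,0,0],
  [0,0,0],
  [0,0,0],
  [0,0,0],
  [0,0,0],
], yaw=[0,0,0,0,0,0], gripper=1)

```text
t: 5.8
ee_pos: [462.3, 73.8, 49.7]
orientation: [1.779, 2.547, 0.056]
ft_force: [0.4, -0.8, -4.2]
width: 23.4
```

Call:
jog_arm([
  [0,0,3],
  [0,0,5],
  [0,0,8],
  [0,0,10],
  [0,0,10],
  [0,0,10],
  [0,0,0],
], yaw=[0,0,0,0,0,0,0])

```text
t: 6.38
ee_pos: [460.3, 73.6, 99.2]
orientation: [1.781, 2.55, 0.052]
ft_force: [0.9, -0.3, -3.0]
width: 23.8
```

```bash
python3 - <<'E'
from h import *
st()
p=look("wrist",{},"w5",1)
E
```

```text
t 6.38 tcp [460.3  73.6  99.2] yaw_y 20.2 z [ 0.045  0.009 -0.999] w 23.8 F [ 0.9 -0.3 -3. ] q [ 0.13  0.38  2.09  0.01  0.63 -0.23]
```

View pics/w5.png

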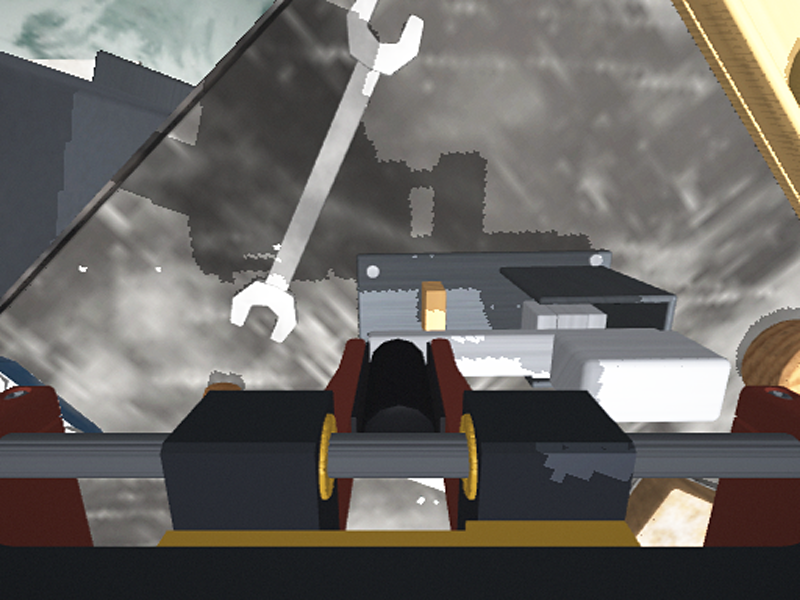

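The crank is held level and rising out of the holster, with the head at (640,380) now above the walls. I'll continue up, carry it over and lower it.

Call:
jog_arm([
  [0,0,12],
  [0,0,16],
  [0,0,16],
  [0,0,8],
  [-3,-15,0],
  [-3,-17,0],
  [-3,-17,0],
  [-3,-17,0],
  [-3,-17,0],
  [-3,-12,0],
  [0,0,0],
  [0,0,0],
], yaw=[0,0,0,0,0,0,0,0,0,0,0,0])

```text
t: 7.43
ee_pos: [437.7, -24.9, 149.8]
orientation: [1.779, 2.555, 0.047]
ft_force: [0.2, -0.0, -3.1]
width: 23.6
```

```bash
python3 - <<'E'
from h import *
st()
p=look("wrist",{},"w6",1)
p=look("side",{},"s6",1)
st()
E
```

```text
t 7.43 tcp [437.7 -24.9 149.8] yaw_y 20.3 z [ 0.04   0.009 -0.999] w 23.6 F [ 0.2 -0.  -3.1] q [-0.09  0.25  2.11  0.02  0.74 -0.46]
t 7.53 tcp [437.8 -24.4 149.8] yaw_y 20.4 z [ 0.04   0.009 -0.999] w 23.8 F [ 0.3 -0.6 -2.1] q [-0.09  0.25  2.11  0.02  0.74 -0.46]
```

View pics/w6.png

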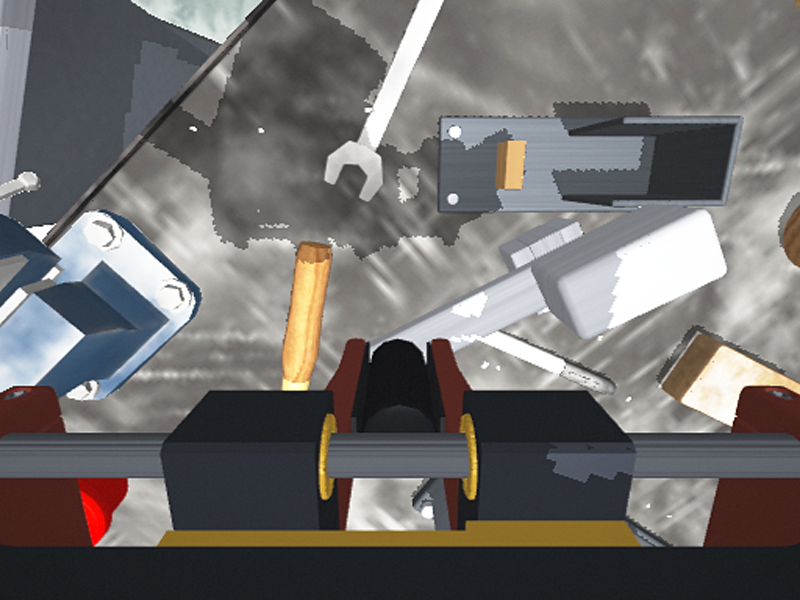

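View pics/s6.png

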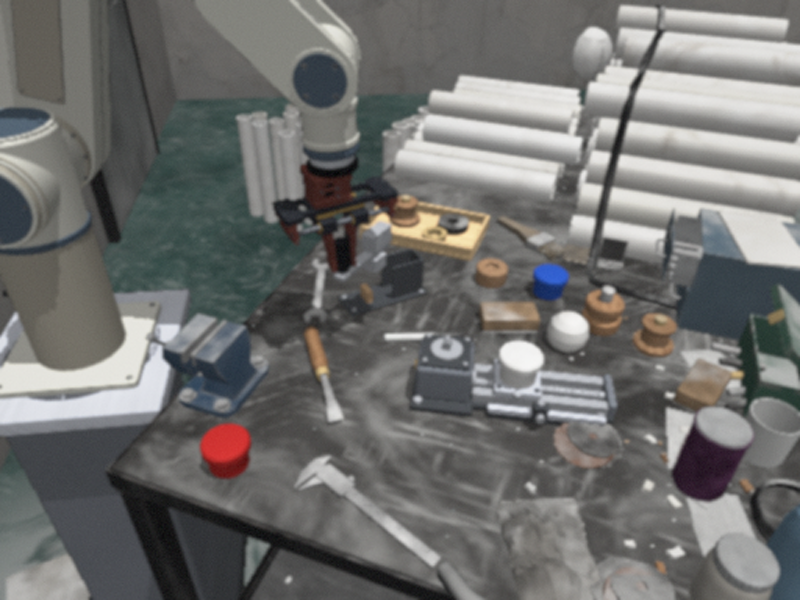

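The handle is held well, but the crank swung about 27° in yaw while it was carried, leaving its sleeve near the holster plate. I'll move a bit further away, gently.

Call:
jog_arm([
  [1,-2,0],
  [2,-5,0],
  [3,-8,0],
  [3,-8,0],
  [3,-8,0],
  [2,-5,0],
  [1,-2,0],
  [0,0,0],
  [0,0,0],
], yaw=[0,0,0,0,0,0,0,0,0])

```text
t: 8.28
ee_pos: [456.0, -65.1, 149.7]
orientation: [1.773, 2.558, 0.048]
ft_force: [-0.1, 0.1, -2.7]
width: 23.6
```

```bash
python3 - <<'E'
from h import *
st()
p=look("wrist",dict(marker=0,crank=106,crank_head=157,chisel_1=0,spanner=0,holster=0),"w7",1)
E
```

```text
t 8.28 tcp [456.  -65.1 149.7] yaw_y 20.5 z [ 0.041  0.009 -0.999] w 23.6 F [-0.1  0.1 -2.7] q [-0.18  0.28  2.06  0.02  0.76 -0.55]
wrist marker [536.4 301.3] 0.9 [569.2 -42.5]
wrist crank [529.5 237.5] 0.77 [501.7   1.5]
wrist crank_head [601.7 238.6] 0.91 [507.9  10.9]
wrist chisel_1 [295.3 315.3] 0.64 [ 397.  -116.7]
wrist holster [578.7  98.9] 0.57 [533.4  98.9]
```

View pics/w7.png

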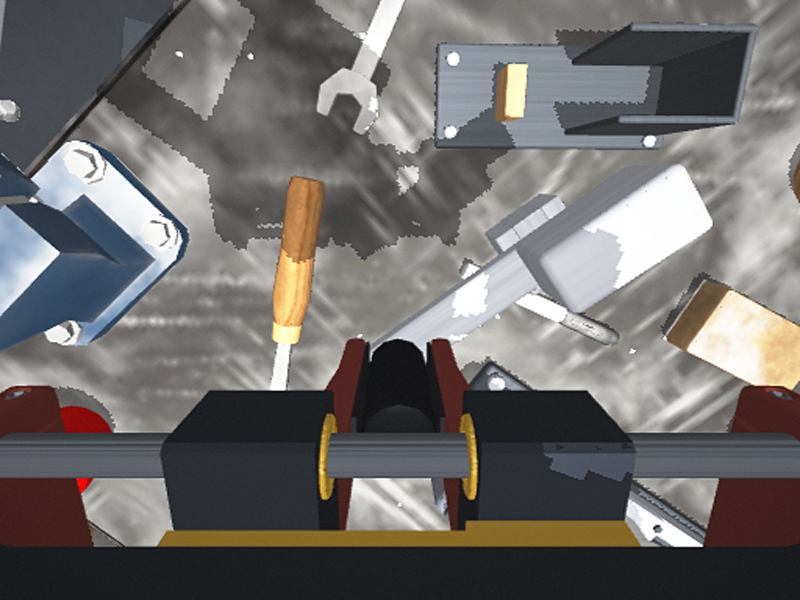

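The sleeve is over free table: crank at about (502,3), marker about 40 mm away at y≈−42, holster about 100 mm away. Lowering.

Call:
jog_arm([
  [-0.5,0,-6],
  [-1,0,-12],
  [-1,0,-14],
  [-1,0,-14],
  [-1,0,-14],
  [-1,0,-14],
  [-1,0,-10],
  [0,0,-5],
  [0,0,-3],
  [0,0,0],
], yaw=[0,0,0,0,0,0,0,0,0,0])

```text
t: 9.47
ee_pos: [449.6, -63.4, 52.4]
orientation: [1.767, 2.558, 0.05]
ft_force: [0.3, 0.4, -3.0]
width: 23.4
```

```bash
python3 - <<'E'
from h import *
st()
p=look("wrist",dict(marker=0,crank=10,crank_head=61),"w8",1)
st()
E
```

```text
t 9.47 tcp [449.6 -63.4  52.4] yaw_y 20.7 z [ 0.045  0.008 -0.999] w 23.4 F [ 0.3  0.4 -3. ] q [-0.18  0.47  2.13  0.03  0.51 -0.57]
wrist marker [610.2 356.7] 0.83 [571.4 -41.6]
wrist crank [529.8 233.1] 0.97 [494.    5.2]
wrist crank_head [594.7 231.1] 0.89 [496.8  14.2]
t 9.67 tcp [450.5 -63.6  53.6] yaw_y 20.7 z [ 0.047  0.008 -0.999] w 23.4 F [-0.2 -0.3 -1.6] q [-0.18  0.46  2.12  0.03  0.51 -0.57]
```

View pics/w8.png

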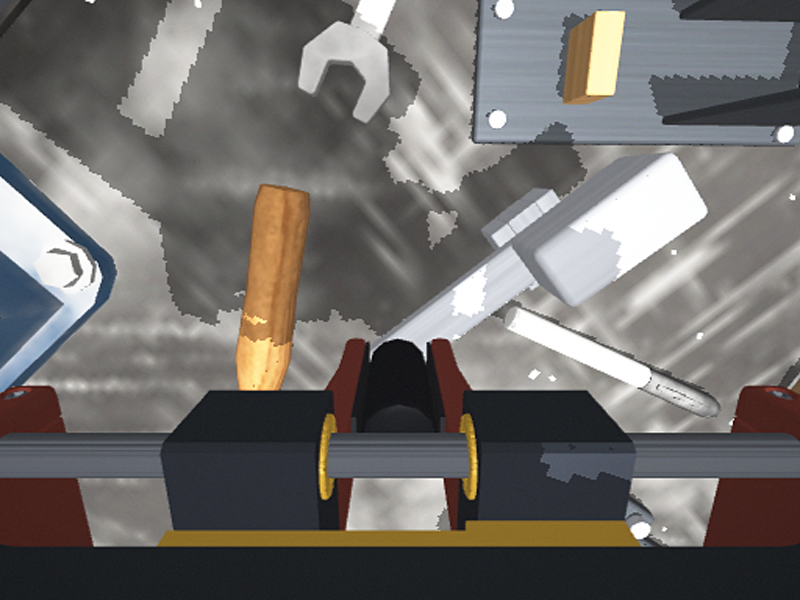

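Call:
jog_arm([
  [0,0,-4],
  [0,0,-3],
  [0,0,-3],
  [0,0,-2],
], yaw=[0,0,0,0])

```text
t: 10.0
ee_pos: [452.4, -64.0, 42.6]
orientation: [1.763, 2.552, 0.055]
ft_force: [-1.1, -1.1, -0.4]
width: 23.7
```

Call:
jog_arm([
  [0,0,-2],
  [0,0,-1.5],
], yaw=[0,0])

```text
t: 10.17
ee_pos: [453.6, -65.0, 39.9]
orientation: [1.761, 2.55, 0.055]
ft_force: [-3.7, -6.7, 15.3]
width: 23.5
```

It's down on the table (Fz +15 N), so I'll release.

Call:
jog_arm([
  [0,0,0.5],
  [0,0,0],
  [0,0,0],
  [0,0,0],
  [0,0,0],
], yaw=[0,0,0,0,0], gripper=0.45)

```text
t: 10.58
ee_pos: [455.3, -65.5, 41.0]
orientation: [1.761, 2.547, 0.058]
ft_force: [0.6, 0.9, 0.7]
width: 47.8
```

```bash
python3 - <<'E'
from h import *
st()
p=look("wrist",dict(crank=0,crank_head=51,crank_handle=66),"w9",1)
p=look("side",dict(crank=0),"s9",1)
st()
E
```

```text
t 10.58 tcp [455.3 -65.5  41. ] yaw_y 20.7 z [ 0.058  0.005 -0.998] w 47.8 F [0.6 0.9 0.7] q [-0.18  0.49  2.12  0.03  0.47 -0.57]
wrist crank [520.8 220.4] 0.83 [493.    6.9]
wrist crank_head [598.7 222.4] 0.59 [501.7  15.4]
wrist crank_handle [403.1 388.9] 0.65 [454.4 -63.8]
side crank [374.4 325.8] 0.84 [492.    6.2]
t 10.88 tcp [455.1 -65.5  40.9] yaw_y 20.7 z [ 0.058  0.005 -0.998] w 48.2 F [-0.3  0.1  0.4] q [-0.18  0.49  2.12  0.03  0.47 -0.57]
```

View pics/w9.png

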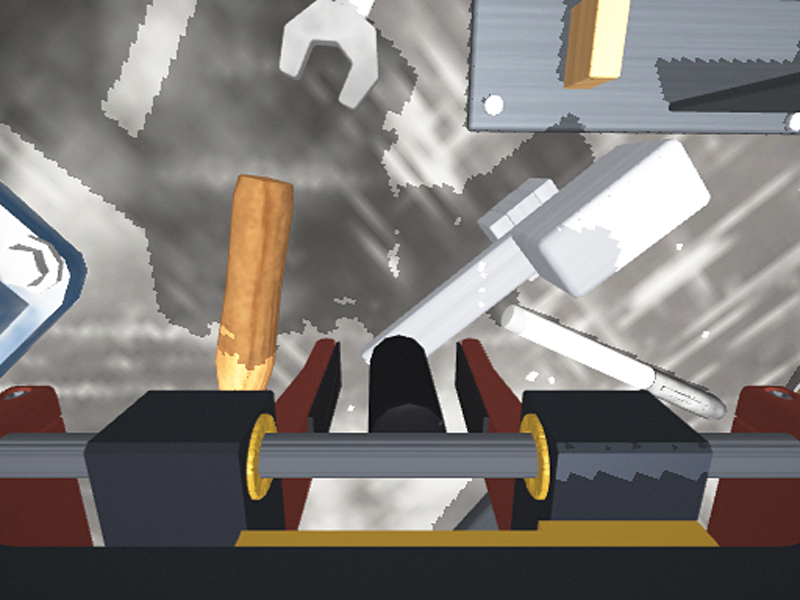

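View pics/s9.png

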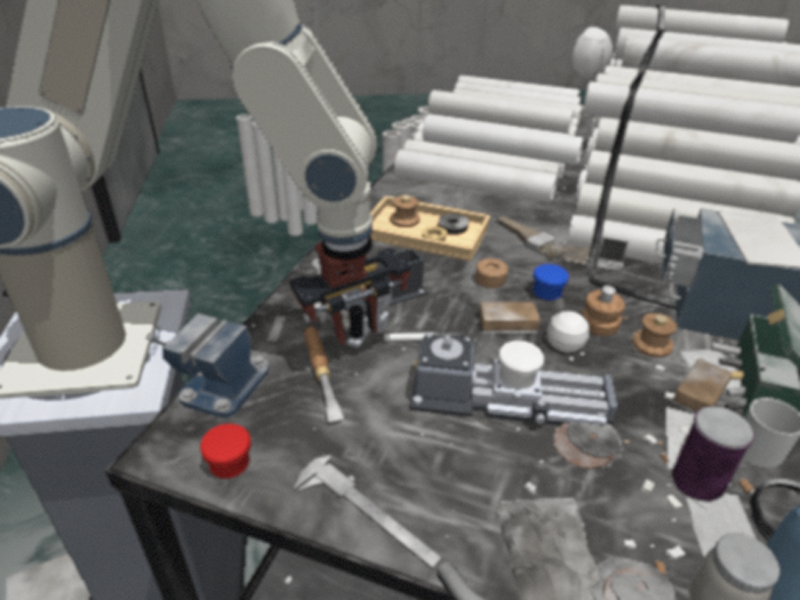

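The crank stands upright and released at about (493,6.5), with the handle at (454,−64), 80.2 mm apart as it should be, giving a heading of −118.8°. Next I'll rise and look at the shaft.

Call:
jog_arm([
  [0,0,12],
  [0,0,25],
  [0,0,30],
  [12,-19,25],
  [12,-19,25],
  [12,-19,25],
  [12,-19,25],
  [12,-19,20],
  [12,-19,20],
  [12,-19,10],
  [12,-14,0],
  [0,0,0],
  [0,0,0],
], yaw=[0,0,0,-6.2,-6.2,-6.2,-6.2,-6.2,-6.2,-6.2,-6.2,0,0])

```text
t: 11.97
ee_pos: [548.5, -218.5, 269.9]
orientation: [2.693, 1.519, 0.033]
ft_force: [-0.1, 0.7, -0.2]
width: 48.4
```

```bash
python3 - <<'E'
from h import *
st()
p=look("wrist",dict(slide_unit=0,drive_seat=85,carriage_pointer=42,index_pointer=42,carriage=0,stone_plug=44,crank=0,crank_head=51,crank_handle=66),"w10",2)
cv2.imwrite("pics/w10raw.png",p["img"]); import pickle; pickle.dump({k:p[k] for k in("K","R","t")},open("/tmp/w10.pkl","wb"))
st()
E
```

```text
t 11.97 tcp [ 548.5 -218.5  269.9] yaw_y -31.2 z [ 0.043 -0.033 -0.999] w 48.4 F [-0.1  0.7 -0.2] q [-0.39  0.3   1.7  -0.02  1.09  0.16]
wrist slide_unit [386.9 193. ] 0.76 [ 581.4 -170.1]
wrist drive_seat [385.8 195.3] 0.42 [ 579.2 -167.2]
wrist carriage_pointer [512.2 206.4] 0.71 [ 673.2 -238. ]
wrist index_pointer [551.6 196. ] 0.65 [ 708.8 -248.7]
wrist carriage [492.5 165.5] 0.77 [ 684.4 -201.7]
wrist stone_plug [506.9 160. ] 0.9 [ 686.9 -199. ]
wrist crank [202.5  69.7] 0.75 [495.8   8.2]
wrist crank [303.9  80. ] 0.37 [569.  -44.8]
wrist crank_head [174.7  41.2] 0.81 [499.8  16.2]
wrist crank_handle [186.4 166.1] 0.57 [453.7 -65. ]
t 12.47 tcp [ 548.4 -217.9  269.8] yaw_y -31.2 z [ 0.043 -0.033 -0.999] w 48.1 F [-0.4 -0.3  0.3] q [-0.39  0.3   1.7  -0.02  1.09  0.16]
```

View pics/w10.png

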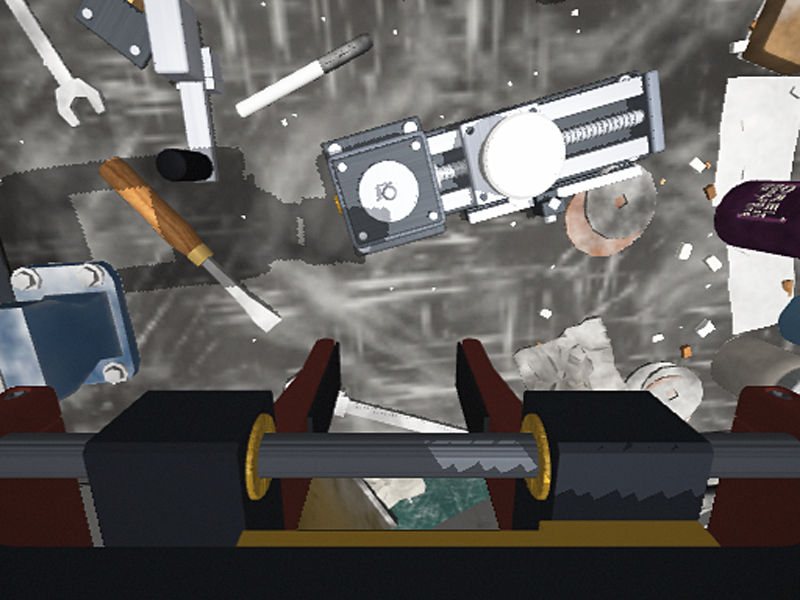

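The view shows the seat at (388,192), the plug at (523,152), the pointers near (545,207), and the standing crank at upper left. I'll zoom in on the shaft for its yaw.

```bash
python3 - <<'E'
import cv2
i=cv2.imread("pics/w10raw.png")
a=cv2.resize(i[100:148,222:272],(576,553),interpolation=cv2.INTER_CUBIC);cv2.imwrite("pics/w10z.png",a)
b=cv2.resize(i[110:150,320:380],(780,520),interpolation=cv2.INTER_CUBIC);cv2.imwrite("pics/w10y.png",b)
E
```

```text
(no output)
```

View pics/w10z.png

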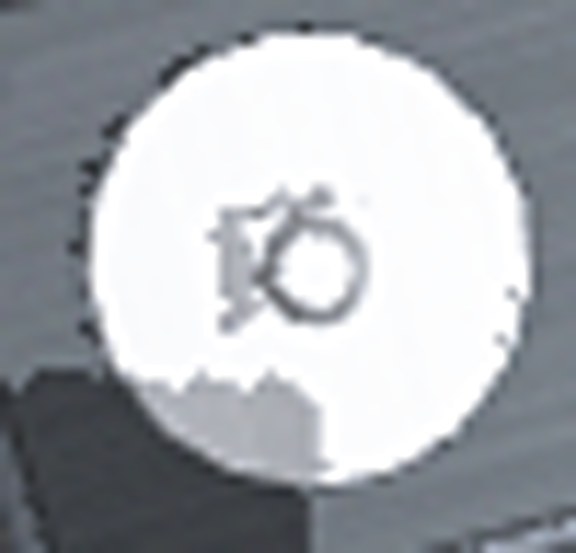

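View pics/w10y.png

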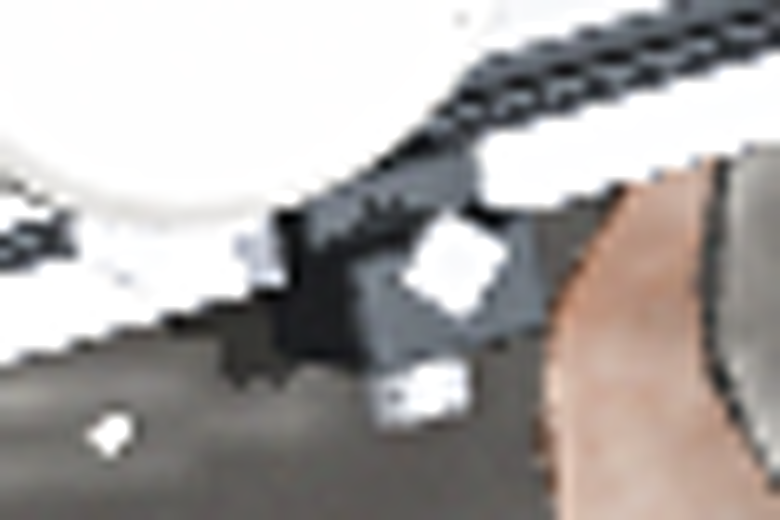

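```bash
python3 - <<'E'
from h import *
import pickle
p=pickle.load(open("/tmp/w10.pkl","rb"))
C=-np.array(p['R']).T@p['t'];print(C,p['K'])
print(np.round(np.array(p['R'])[2],3))
s=np.array([583,-166,100])
for dz in (0,-60,-80,-100):
  for sh in ((0,0),(20,30),(10,15)):
    q=dict(p); q['t']=-np.array(p['R'])@(C+[sh[0],sh[1],dz]); print(dz,sh,np.round(proj(q,s)*800/512))
# seat circle fit
im=cv2.imread("pics/w10raw.png");g=im.min(2)
m=(g>225).astype(np.uint8)
n,l,stt,c=cv2.connectedComponentsWithStats(m[100:148,222:272])
for i in range(1,n):
    if stt[i,4]>200:
        pts=np.argwhere(l==i)[:,::-1].astype(np.float32)+[222,100]
        e=cv2.fitEllipse(cv2.convexHull(pts.astype(np.float32)));print(stt[i],e,atz(p,np.array(e[0])/[512,384]+[.5/512,.5/384],85))
E
```

```text
[ 578.95860444 -149.8766573   431.82774669] [[270.5222834    0.         254.35828227]
 [  0.         270.5222834  190.51895488]
 [  0.           0.           1.        ]]
[-0.099 -0.263 -0.96 ]
0 (0, 0) [390. 192.]
0 (20, 30) [388. 239.]
0 (10, 15) [389. 216.]
-60 (0, 0) [393. 196.]
-60 (20, 30) [391. 253.]
-60 (10, 15) [392. 225.]
-80 (0, 0) [395. 197.]
-80 (20, 30) [392. 258.]
-80 (10, 15) [393. 228.]
-100 (0, 0) [396. 199.]
-100 (20, 30) [394. 265.]
-100 (10, 15) [395. 233.]
[  8   3  38  39 899] ((248.41220092773438, 121.97634887695312), (37.27611541748047, 38.31670379638672), 170.67376708984375) [ 582.98632627 -165.89562411   85.        ]
```

Call:
jog_arm([
  [0,0,-10],
  [0,0,-15],
  [0,0,-15],
  [0,0,-15],
  [0,0,-15],
  [0,0,-10],
  [0,0,0],
  [0,0,0],
], yaw=[0,0,0,0,0,0,0,0])

```text
t: 13.13
ee_pos: [547.5, -216.9, 183.4]
orientation: [2.692, 1.521, 0.033]
ft_force: [-0.1, -0.1, -0.1]
width: 48.4
```

```bash
python3 - <<'E'
from h import *
st()
p=look("wrist",dict(slide_unit=0,drive_seat=85,carriage_pointer=42,index_pointer=42,carriage=0),"w11",1)
cv2.imwrite("pics/w11raw.png",p["img"]); import pickle; pickle.dump({k:p[k] for k in("K","R","t")},open("/tmp/w11.pkl","wb"))
c=proj(p,[583,-166,95]).astype(int);print(c)
im=p["img"][c[1]-32:c[1]+32,c[0]-32:c[0]+32].astype(float)
im=255*(im/255)**3
cv2.imwrite("pics/w11z.png",cv2.resize(im.astype(np.uint8),(576,576),interpolation=cv2.INTER_CUBIC))
st()
E
```

```text
t 13.13 tcp [ 547.5 -216.9  183.4] yaw_y -31.1 z [ 0.043 -0.033 -0.999] w 48.4 F [-0.1 -0.1 -0.1] q [-0.39  0.4   1.78 -0.02  0.92  0.16]
wrist slide_unit [391.1 194.4] 0.79 [ 582.1 -167.1]
wrist drive_seat [395.  198.6] 0.75 [ 581.8 -165.7]
wrist carriage_pointer [557.  215.3] 0.72 [ 676.6 -239.4]
wrist index_pointer [602.2 199.7] 0.58 [ 709.6 -246.6]
wrist carriage [524.7 158.1] 0.72 [ 686.9 -197.9]
[254 127]
t 13.43 tcp [ 548.3 -217.2  185. ] yaw_y -31.1 z [ 0.045 -0.034 -0.998] w 48.1 F [ 0.   0.3 -0.8] q [-0.39  0.39  1.78 -0.02  0.92  0.16]
```

View pics/w11z.png

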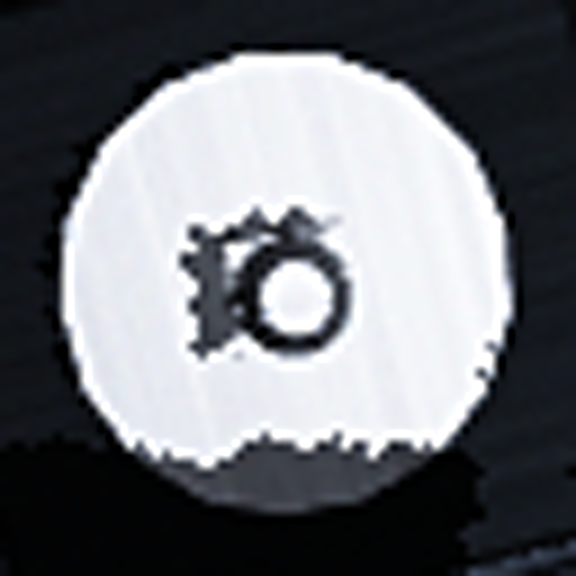

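View pics/w11.png

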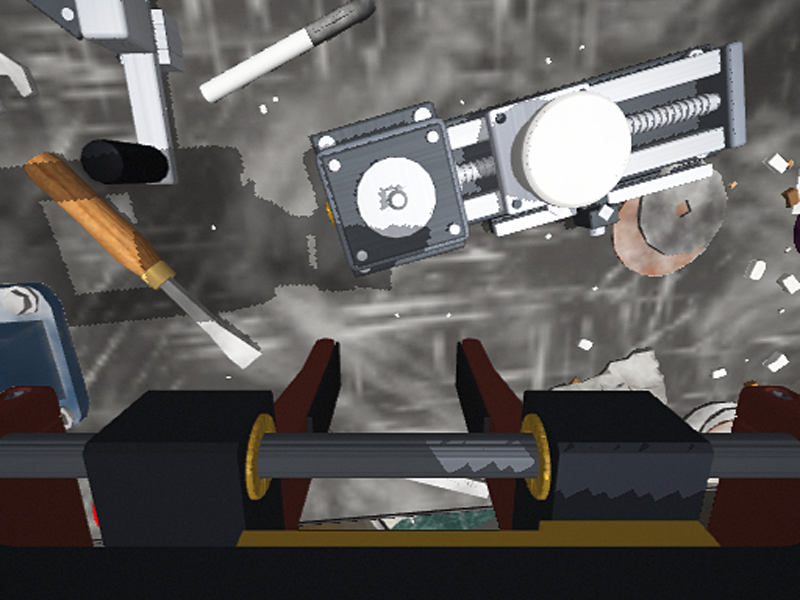

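Call:
jog_arm([
  [0,0,-10],
  [0,0,-15],
  [0,0,-15],
  [0,0,-12],
  [0,0,-5],
  [0,0,0],
], yaw=[0,0,0,0,0,0])

```text
t: 13.93
ee_pos: [550.1, -218.0, 127.0]
orientation: [2.685, 1.516, 0.043]
ft_force: [-0.1, -0.0, -0.7]
width: 48.2
```

```bash
python3 - <<'E'
from h import *
st()
p=look("wrist",dict(drive_seat=85),"w12",1)
cv2.imwrite("pics/w12raw.png",p["img"]); import pickle; pickle.dump({k:p[k] for k in("K","R","t")},open("/tmp/w12.pkl","wb"))
c=proj(p,[583,-166,95]).astype(int);print(c)
im=p["img"][c[1]-40:c[1]+40,c[0]-40:c[0]+40].astype(float)
im=255*(im/255)**3
cv2.imwrite("pics/w12z.png",cv2.resize(im.astype(np.uint8),(800,800)[:1]*2 if 0 else (600,600),interpolation=cv2.INTER_CUBIC))
st()
E
```

```text
t 13.93 tcp [ 550.1 -218.   127. ] yaw_y -31.1 z [ 0.052 -0.036 -0.998] w 48.2 F [-0.1 -0.  -0.7] q [-0.39  0.48  1.81 -0.02  0.79  0.17]
wrist drive_seat [394.2 204.1] 0.54 [ 582.3 -165.2]
[254 131]
t 14.03 tcp [ 550.7 -218.2  128.1] yaw_y -31.1 z [ 0.053 -0.037 -0.998] w 48.5 F [-0.5 -0.1 -0.4] q [-0.39  0.47  1.81 -0.02  0.79  0.17]
```

View pics/w12z.png

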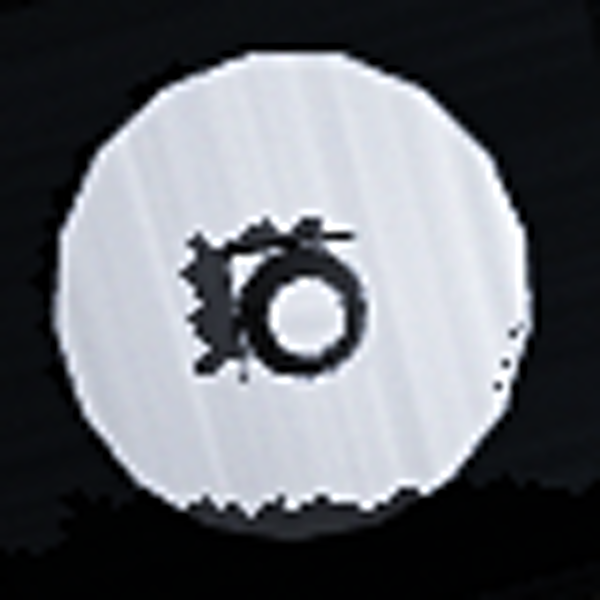

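```bash
python3 - <<'E'
from h import *
import pickle
p=pickle.load(open("/tmp/w12.pkl","rb"));c=np.array([254,131])
def W(X,z): return atz(p,((c-40)+np.array(X)/7.5)/[512,384],z)
a,b,d=[W(x,99) for x in((230,248),(355,235),(245,380))]
print(a,b,d)
for u in (b-a,d-a): print(np.linalg.norm(u),np.degrees(np.arctan2(u[1],u[0])))
print('centre',(b+d)/2)
print('ring centre',W((306,315),105),W((306,315),102))
im=cv2.imread("pics/w12raw.png");g=im.min(2)
m=(g>200).astype(np.uint8)[90:172,212:296]
n,l,s,_=cv2.connectedComponentsWithStats(m);i=1+np.argmax(s[1:,4])
pts=(np.argwhere(l==i)[:,::-1]+[212,90]).astype(np.float32);e=cv2.fitEllipse(cv2.convexHull(pts))
print(e, atz(p,(np.array(e[0])+.5)/[512,384],85))
# texture line on seat
t1,t2=W((130,160),85),W((210,490),85);u=t2-t1;print('tex',np.degrees(np.arctan2(u[1],u[0])))
p=pickle.load(open("/tmp/w11.pkl","rb"))
A,B=[atz(p,np.array(x)/[800,600],80) for x in((323,155),(438,120))];u=B-A;print('gearbox edge',np.degrees(np.arctan2(u[1],u[0])),np.linalg.norm(u))
E
```

```text
[ 579.87766022 -157.60750067   99.        ] [ 590.22579101 -162.52940292   99.        ] [ 574.8343884  -168.44277649   99.        ]
11.459010975059789 -25.437256192128004
11.951476589788877 -114.95959152932454
centre [ 582.5300897 -165.4860897   99.       ]
ring centre [ 582.59456148 -165.77213483  105.        ] [ 582.65461692 -166.05040254  102.        ]
((252.52737426757812, 129.32469177246094), (63.18093490600586, 63.83830642700195), 73.96859741210938) [ 583.05984171 -164.97682596   85.        ]
tex -108.21209319734008
gearbox edge -14.92674172662353 70.66248315540138
```

The shaft faces lie at −25° (mod 90), with the seat centre at about (582.8,−165.6). The crank is at −118.8°, which is −28.8° mod 90, so it needs only about +3.6° of turn. Now to the head.

Call:
jog_arm([
  [0,0,25],
  [-3,15,15],
  [-6,28,5],
  [-6,30,0],
  [-6,30,0],
  [-6,30,0],
  [-6,30,0],
  [-6,30,0],
  [-6,26,0],
  [-4,15,0],
  [0,0,0],
  [0,0,0],
], yaw=[0,0,1.2,1.2,0,0,0,0,0,0,0,0])

```text
t: 15.03
ee_pos: [505.7, 23.1, 186.9]
orientation: [2.641, 1.563, 0.074]
ft_force: [1.0, 0.5, -0.9]
width: 49.0
```

```bash
python3 - <<'E'
from h import *
st()
p=look("wrist",dict(crank=0,crank_head=51,crank_handle=66),"w13",1)
st()
c,ang=np.array([493.,6.5,0]),np.radians(-118.8)
im=p["img"].copy();u=np.array([np.cos(ang),np.sin(ang),0]);v=np.array([-u[1],u[0],0])
def poly(pts,col):
    q=np.array([proj(p,X) for X in pts])*2;cv2.polylines(big,[np.round(q*16).astype(np.int32)],True,col,1,shift=4)
big=cv2.resize(im,None,fx=2,fy=2,interpolation=cv2.INTER_CUBIC)
poly([c+a*u+b*v+[0,0,34] for a,b in[(-39,-10),(93,-10),(93,10),(-39,10)]],(0,255,0))
poly([c+a*u+b*v+[0,0,68] for a,b in[(-41,-13),(13,-13),(13,13),(-41,13)]],(0,0,255))
poly([c+80*u+12*np.cos(t)*u+12*np.sin(t)*v+[0,0,94] for t in np.linspace(0,6.28,24)],(255,255,0))
cv2.imwrite("pics/w13o.png",big[200:760,130:930])
E
```

```text
t 15.03 tcp [505.7  23.1 186.9] yaw_y -28.8 z [ 0.078 -0.037 -0.996] w 49.0 F [ 1.   0.5 -0.9] q [ 0.05  0.27  1.97 -0.06  0.83  0.59]
wrist crank [377.2 290. ] 0.68 [496.    9.3]
wrist crank_head [374.4 295.1] 0.56 [496.9  19.3]
wrist crank_handle [382.3 421.9] 0.93 [454.6 -66.3]
t 15.23 tcp [505.7  21.6 186.2] yaw_y -29.0 z [ 0.077 -0.037 -0.996] w 48.3 F [-0.3 -0.3  0.1] q [ 0.04  0.27  1.97 -0.06  0.83  0.59]
```

View pics/w13o.png

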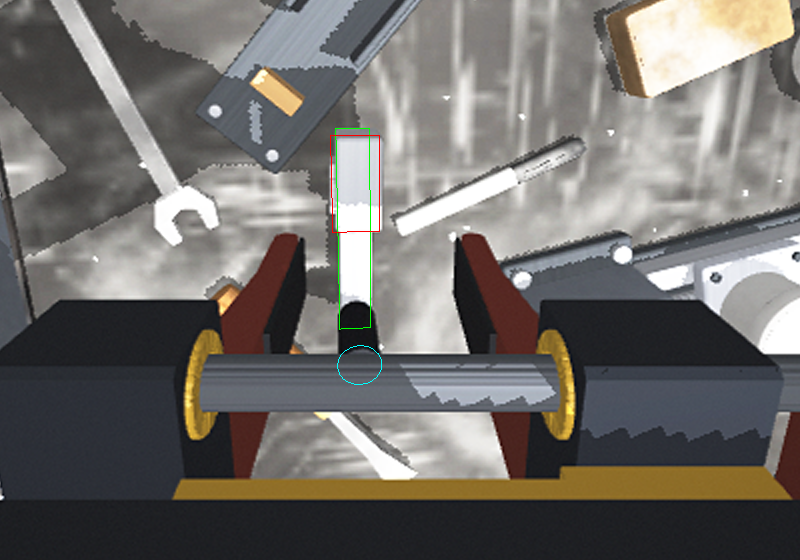

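The overlay fits the standing crank. However, the tool's tilt has grown to 0.085 rad, all across the head faces, so I'll reduce it before gripping. First I'll test how moves affect it.

Call:
jog_arm([
  [0,0,40],
  [0,0,40],
  [0,0,0],
], yaw=[0,0,0])

```text
t: 15.48
ee_pos: [504.3, 18.5, 266.1]
orientation: [2.65, 1.555, 0.061]
ft_force: [1.2, 0.1, 0.9]
width: 48.3
```

```bash
python3 - <<'E'
from h import *
st()
E
```

```text
t 15.48 tcp [504.3  18.5 266.1] yaw_y -29.2 z [ 0.069 -0.038 -0.997] w 48.3 F [1.2 0.1 0.9] q [ 0.04  0.16  1.89 -0.05  1.02  0.57]
```

Call:
jog_arm([
  [0,0,-10],
  [0,0,-10],
  [0,0,-10],
  [0,0,-10],
  [0,0,0],
], yaw=[0,0,0,0,0])

```text
t: 15.9
ee_pos: [503.7, 15.1, 220.5]
orientation: [2.654, 1.548, 0.061]
ft_force: [-0.5, -0.2, -0.4]
width: 48.5
```

```bash
python3 - <<'E'
from h import *
st()
E
```

```text
t 15.9 tcp [503.7  15.1 220.5] yaw_y -29.5 z [ 0.069 -0.039 -0.997] w 48.5 F [-0.5 -0.2 -0.4] q [ 0.03  0.22  1.94 -0.05  0.92  0.58]
```

Call:
jog_arm([
  [-40,0,0],
  [-40,0,0],
  [0,0,0],
  [0,0,0],
], yaw=[0,0,0,0])

```text
t: 16.23
ee_pos: [417.9, 13.8, 212.7]
orientation: [2.661, 1.549, 0.042]
ft_force: [1.0, -0.4, 0.9]
width: 48.2
```

```bash
python3 - <<'E'
from h import *
st()
E
```

```text
t 16.23 tcp [417.9  13.8 212.7] yaw_y -29.6 z [ 0.055 -0.04  -0.998] w 48.2 F [ 1.  -0.4  0.9] q [ 0.04  0.1   2.11 -0.05  0.88  0.59]
```

Call:
jog_arm([
  [40,0,0],
  [40,0,0],
  [0,0,0],
  [0,0,0],
], yaw=[0,0,0,0])

```text
t: 16.57
ee_pos: [497.5, 13.0, 208.5]
orientation: [2.665, 1.55, 0.031]
ft_force: [-0.6, -1.0, -0.3]
width: 48.0
```

```bash
python3 - <<'E'
from h import *
st()
E
```

```text
t 16.57 tcp [497.5  13.  208.5] yaw_y -29.6 z [ 0.047 -0.04  -0.998] w 48.0 F [-0.6 -1.  -0.3] q [ 0.03  0.24  1.95 -0.05  0.91  0.58]
```

Fast strokes in x reduce the tilt (0.069→0.047), so I'll do two more round trips.

Call:
jog_arm([
  [-40,0,4],
  [-40,0,4],
  [0,0,0],
  [0,0,0],
  [40,0,4],
  [40,0,4],
  [0,0,0],
  [0,0,0],
  [-40,0,4],
  [-40,0,4],
  [0,0,0],
  [0,0,0],
  [40,0,4],
  [40,0,4],
  [0,0,0],
  [0,0,0],
], yaw=[0,0,0,0,0,0,0,0,0,0,0,0,0,0,0,0])

```text
t: 17.9
ee_pos: [492.1, 11.8, 231.1]
orientation: [2.674, 1.553, 0.006]
ft_force: [-0.6, 0.3, -0.8]
width: 48.0
```

```bash
python3 - <<'E'
from h import *
st()
E
```

```text
t 17.9 tcp [492.1  11.8 231.1] yaw_y -29.7 z [ 0.028 -0.041 -0.999] w 48.0 F [-0.6  0.3 -0.8] q [ 0.03  0.2   1.93 -0.05  0.98  0.57]
```

Call:
jog_arm([
  [0,-40,0],
  [0,-40,0],
  [0,0,0],
  [0,0,0],
], yaw=[0,0,0,0])

```text
t: 18.23
ee_pos: [492.8, -69.4, 230.3]
orientation: [2.67, 1.559, 0.007]
ft_force: [1.0, 0.5, -0.8]
width: 48.3
```

```bash
python3 - <<'E'
from h import *
st()
E
```

```text
t 18.23 tcp [492.8 -69.4 230.3] yaw_y -29.4 z [ 0.029 -0.04  -0.999] w 48.3 F [ 1.   0.5 -0.8] q [-0.14  0.21  1.92 -0.04  0.98  0.4 ]
```

Call:
jog_arm([
  [0,40,0],
  [0,40,0],
  [0,0,0],
  [0,0,0],
], yaw=[0,0,0,0])

```text
t: 18.57
ee_pos: [491.3, 12.4, 229.9]
orientation: [2.676, 1.55, 0.007]
ft_force: [-0.4, -0.2, 0.2]
width: 48.0
```

```bash
python3 - <<'E'
from h import *
st()
E
```

```text
t 18.57 tcp [491.3  12.4 229.9] yaw_y -29.8 z [ 0.028 -0.04  -0.999] w 48.0 F [-0.4 -0.2  0.2] q [ 0.03  0.2   1.93 -0.05  0.98  0.57]
```

Turning about world z also rotates the tilt. I'll yaw so the tilt lies along x, stroke it out there, and then yaw back.

Call:
jog_arm([
  [0,0,0],
  [0,0,0],
  [0,0,0],
  [0,0,0],
  [0,0,0],
  [0,0,0],
  [0,0,0],
  [0,0,0],
  [-40,0,0],
  [-40,0,0],
  [0,0,0],
  [0,0,0],
  [40,0,0],
  [40,0,0],
  [0,0,0],
  [0,0,0],
], yaw=[7,7,7,7,7,7,7,4,0,0,0,0,0,0,0,0])

```text
t: 19.9
ee_pos: [485.5, 12.5, 227.3]
orientation: [1.667, 2.617, 0.035]
ft_force: [0.2, -1.0, 0.4]
width: 48.3
```

```bash
python3 - <<'E'
from h import *
st()
E
```

```text
t 19.9 tcp [485.5  12.5 227.3] yaw_y 25.0 z [ 0.045 -0.002 -0.999] w 48.3 F [ 0.2 -1.   0.4] q [ 0.    0.19  1.95 -0.    0.95 -0.43]
```

Call:
jog_arm([
  [-40,0,0],
  [-40,0,0],
  [0,0,0],
  [0,0,0],
  [40,0,0],
  [40,0,0],
  [0,0,0],
  [0,0,0],
  [-40,0,0],
  [-40,0,0],
  [0,0,0],
  [0,0,0],
  [40,0,0],
  [40,0,0],
  [0,0,0],
  [0,0,0],
], yaw=[0,0,0,0,0,0,0,0,0,0,0,0,0,0,0,0])

```text
t: 21.23
ee_pos: [482.0, 11.9, 223.6]
orientation: [1.67, 2.622, 0.029]
ft_force: [-0.3, 0.1, -0.5]
width: 48.3
```

```bash
python3 - <<'E'
from h import *
st()
E
```

```text
t 21.23 tcp [482.   11.9 223.6] yaw_y 25.0 z [ 0.038 -0.002 -0.999] w 48.3 F [-0.3  0.1 -0.5] q [ 0.    0.19  1.96 -0.    0.95 -0.43]
```

Call:
jog_arm([
  [0,0,41],
  [0,0,41],
  [0,0,41],
  [0,0,41],
  [0,0,0],
  [0,0,0],
], yaw=[0,0,0,0,0,0])

```text
t: 21.73
ee_pos: [477.6, 11.8, 392.4]
orientation: [1.673, 2.627, 0.022]
ft_force: [0.8, 0.1, -0.2]
width: 48.5
```

```bash
python3 - <<'E'
from h import *
st()
E
```

```text
t 21.73 tcp [477.6  11.8 392.4] yaw_y 25.0 z [ 0.03  -0.002 -1.   ] w 48.5 F [ 0.8  0.1 -0.2] q [ 0.    0.02  1.76 -0.    1.34 -0.43]
```

Call:
jog_arm([
  [0,0,-20],
  [0,0,-20],
  [0,0,-20],
  [0,0,-20],
  [0,0,-10],
  [0,0,-5],
  [0,0,0],
], yaw=[-7,-7,-7,-7,-7,-7,-7])

```text
t: 22.32
ee_pos: [472.4, 11.6, 289.6]
orientation: [2.623, 1.668, -0.007]
ft_force: [0.2, -1.5, -0.6]
width: 48.3
```

```bash
python3 - <<'E'
from h import *
st()
E
```

```text
t 22.32 tcp [472.4  11.6 289.6] yaw_y -25.1 z [ 0.014 -0.031 -0.999] w 48.3 F [ 0.2 -1.5 -0.6] q [ 0.02  0.11  1.89 -0.03  1.13  0.47]
```

Tilt across the jaws is now about 0.026 rad, which is good enough. Now down to the head.

Call:
jog_arm([
  [3,1,-10],
  [3,1,-14],
  [3,1,-14],
  [3,1,-14],
  [3,1,-14],
  [3,1,-14],
  [3,1,-14],
  [3,0,-14],
  [3,0,-14],
  [1,0,-14],
  [0,0,-14],
  [0,0,-10],
  [0,0,0],
  [0,0,0],
], yaw=[-1.3,-1.3,-1,0,0,0,0,0,0,0,0,0,0,0])

```text
t: 23.48
ee_pos: [483.8, 18.7, 106.8]
orientation: [2.693, 1.578, -0.046]
ft_force: [-0.0, 0.1, -0.1]
width: 48.5
```

```bash
cat >> h.py <<'E'
def crankov(p,c,deg,name,tilt=None):
    c=np.array(c,float);ang=np.radians(deg);u=np.array([np.cos(ang),np.sin(ang),0]);v=np.array([-u[1],u[0],0])
    big=cv2.resize(p["img"],None,fx=2,fy=2,interpolation=cv2.INTER_CUBIC)
    def poly(pts,col):
        q=(np.array([proj(p,X) for X in pts])+.0)*2;cv2.polylines(big,[np.round(q*16).astype(np.int32)],True,col,1,shift=4)
    poly([c+a*u+b*v+[0,0,34] for a,b in[(-39,-10),(93,-10),(93,10),(-39,10)]],(0,255,0))
    poly([c+a*u+b*v+[0,0,68] for a,b in[(-41,-13),(13,-13),(13,13),(-41,13)]],(0,0,255))
    poly([c+80*u+12*np.cos(t)*u+12*np.sin(t)*v+[0,0,94] for t in np.linspace(0,6.28,24)],(255,255,0))
    cv2.imwrite(f"pics/{name}.png",big[60:660,110:910])
E
python3 - <<'E'
from h import *
st()
p=look("wrist",dict(crank=0,crank_head=51,crank_handle=66),"w14",1)
crankov(p,[493,6.5,0],-118.8,"w14o")
st()
E
```

```text
t 23.48 tcp [483.8  18.7 106.8] yaw_y -29.3 z [-0.015 -0.032 -0.999] w 48.5 F [-0.   0.1 -0.1] q [ 0.03  0.41  2.   -0.05  0.75  0.58]
wrist crank [422.6 300.3] 0.95 [494.1   3.9]
wrist crank_handle [428.  464.8] 0.79 [456.9 -63.8]
t 23.68 tcp [485.5  18.7 108.3] yaw_y -29.3 z [-0.011 -0.032 -0.999] w 47.8 F [0.3 0.2 0.7] q [ 0.03  0.41  2.   -0.05  0.75  0.58]
```

View pics/w14o.png

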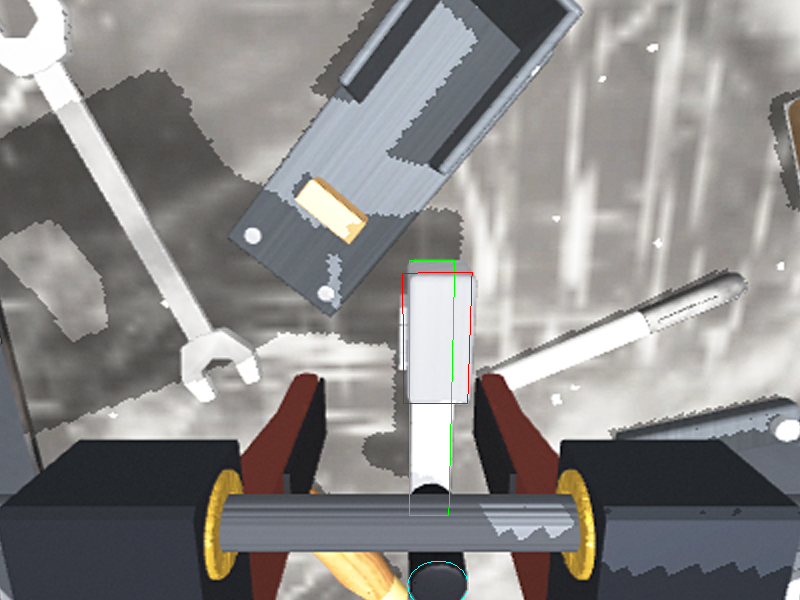

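Tilt across the jaws is now only 0.006 rad. The head centre is at about (500.7,18.3), so I'll move over it and down.

Call:
jog_arm([
  [7,-0.5,0],
  [7,-0.5,0],
  [1,0,-6],
  [1,0,-10],
  [1,0,-10],
  [0,0,0],
  [0,0,0],
], yaw=[0,0,0,0,0,0,0])

```text
t: 24.27
ee_pos: [506.8, 17.6, 81.8]
orientation: [2.689, 1.575, -0.032]
ft_force: [-0.6, -0.2, -0.1]
width: 48.2
```

```bash
python3 - <<'E'
from h import *
st()
p=look("wrist",{},"w15",1)
st()
E
```

```text
t 24.27 tcp [506.8  17.6  81.8] yaw_y -29.3 z [-0.005 -0.032 -0.999] w 48.2 F [-0.6 -0.2 -0.1] q [ 0.03  0.48  1.97 -0.05  0.7   0.58]
t 24.32 tcp [506.5  17.6  81.8] yaw_y -29.3 z [-0.006 -0.032 -0.999] w 48.3 F [0.1 0.2 0.4] q [ 0.03  0.48  1.97 -0.05  0.7   0.58]
```

View pics/w15.png

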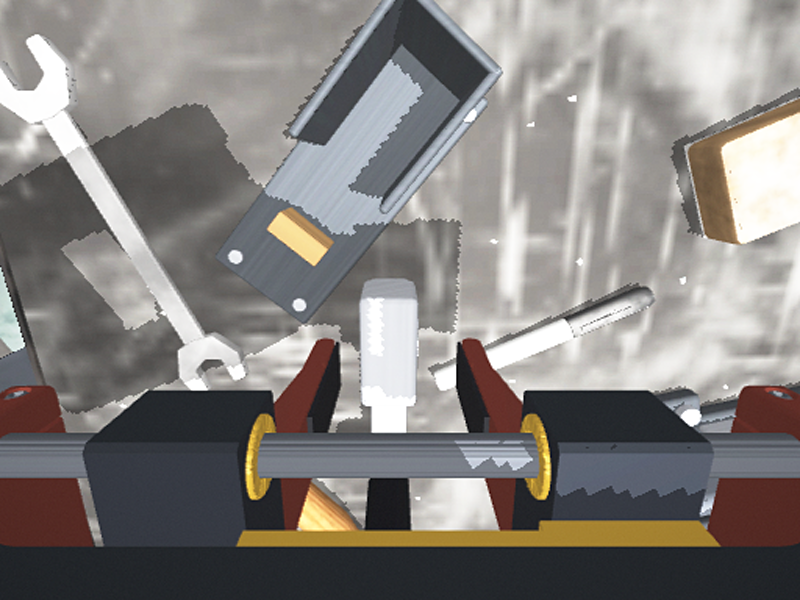

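Call:
jog_arm([
  [-3,0,-5],
  [-3,0,-8],
  [0,0,-8],
  [0,0,-8],
  [0,0,-8],
  [0,0,-6],
  [0,0,0],
  [0,0,0],
], yaw=[0,0,0,0,0,0,0,0])

```text
t: 24.98
ee_pos: [498.4, 17.7, 33.5]
orientation: [2.69, 1.576, -0.036]
ft_force: [0.3, 0.6, -0.3]
width: 47.9
```

```bash
python3 - <<'E'
from h import *
st()
p=look("wrist",{},"w16",1)
st()
E
```

```text
t 24.98 tcp [498.4  17.7  33.5] yaw_y -29.3 z [-0.008 -0.032 -0.999] w 47.9 F [ 0.3  0.6 -0.3] q [ 0.03  0.56  2.   -0.06  0.59  0.59]
t 25.03 tcp [498.4  17.7  33.5] yaw_y -29.3 z [-0.008 -0.032 -0.999] w 48.2 F [-0.8  0.3 -0.2] q [ 0.03  0.56  2.   -0.06  0.59  0.59]
```

View pics/w16.png

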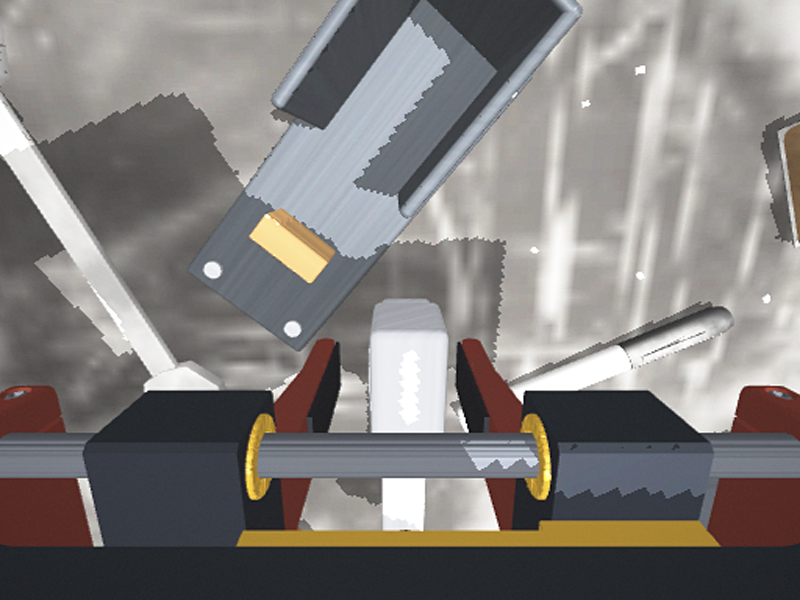

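The head is between the fingers, about 2 mm right of centre, so I'll nudge over and close.

Call:
jog_arm([
  [2,-0.5,0],
  [0,0,0],
  [0,0,0],
  [0,0,0],
  [0,0,0],
  [0,0,0],
  [0,0,0],
], yaw=[0,0,0,0,0,0,0], gripper=1)

```text
t: 25.62
ee_pos: [501.3, 17.1, 34.5]
orientation: [2.69, 1.575, -0.033]
ft_force: [0.3, 0.1, -3.0]
width: 26.1
```

```bash
python3 - <<'E'
from h import *
st()
p=look("wrist",dict(crank=0),"w17",1)
st()
E
```

```text
t 25.62 tcp [501.3  17.1  34.5] yaw_y -29.3 z [-0.006 -0.032 -0.999] w 26.1 F [ 0.3  0.1 -3. ] q [ 0.03  0.56  1.99 -0.06  0.6   0.59]
wrist crank [394.7 355.3] 0.7 [493.2   6.4]
t 25.72 tcp [501.4  17.1  34.5] yaw_y -29.3 z [-0.006 -0.032 -0.999] w 26.2 F [ 0.1 -0.9 -3.3] q [ 0.03  0.56  1.99 -0.06  0.6   0.59]
```

View pics/w17.png

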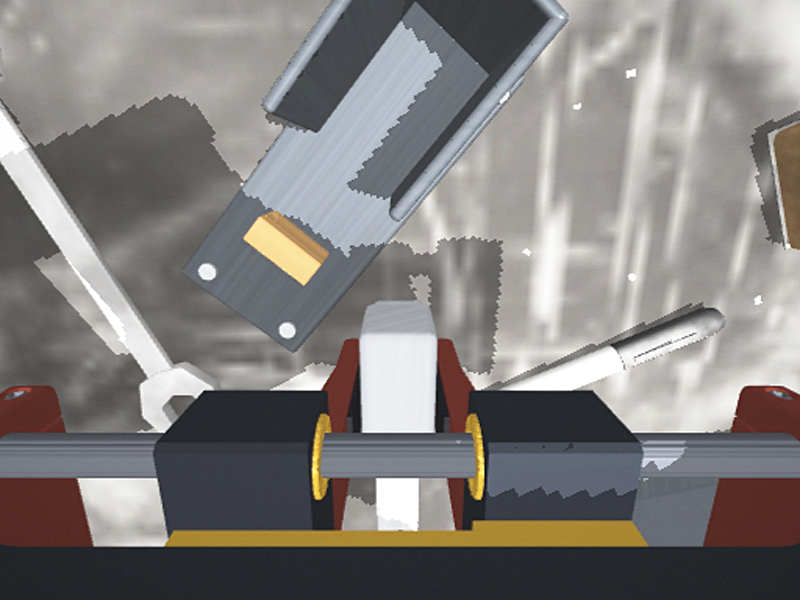

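Gripped on the head (width 26.1), with the crank axis 13.3 mm towards the handle from the TCP. The home target is TCP ≈ (588.5,−153.6) at tool yaw −25.2. Lifting and carrying.

Call:
jog_arm([
  [0,0,6],
  [0,0,14],
  [0,0,22],
  [0,0,24],
  [0,0,24],
  [0,0,20],
  [0,0,10],
  [5,-9,4],
  [10,-20,0],
  [12,-23,0],
  [12,-24,0],
  [12,-24,0],
  [12,-24,0],
  [10,-20,0],
  [6,-12,0],
  [0,0,0],
  [0,0,0],
], yaw=[0,0,0,0,0,0,0,0,1,1,1,1,0,0,0,0,0])

```text
t: 27.13
ee_pos: [578.3, -150.7, 163.8]
orientation: [2.63, 1.678, -0.042]
ft_force: [-0.3, 0.9, -2.8]
width: 25.8
```

```bash
python3 - <<'E'
from h import *
st()
p=look("wrist",{},"w18",1)
p=look("side",dict(crank=110),"s18",1)
cv2.imwrite("pics/s18z.png",cv2.resize(p["img"][160:280,220:400],(780,520),interpolation=cv2.INTER_CUBIC))
st()
E
```

```text
t 27.13 tcp [ 578.3 -150.7  163.8] yaw_y -24.9 z [-0.011 -0.033 -0.999] w 25.8 F [-0.3  0.9 -2.8] q [-0.26  0.46  1.73 -0.04  0.95  0.2 ]
side crank [438.2 324.8] 0.94 [ 574.3 -139.3]
t 27.28 tcp [ 578.1 -149.3  164.1] yaw_y -24.8 z [-0.011 -0.033 -0.999] w 25.8 F [ 0.2  0.5 -2.9] q [-0.25  0.46  1.73 -0.04  0.95  0.2 ]
```

View pics/w18.png

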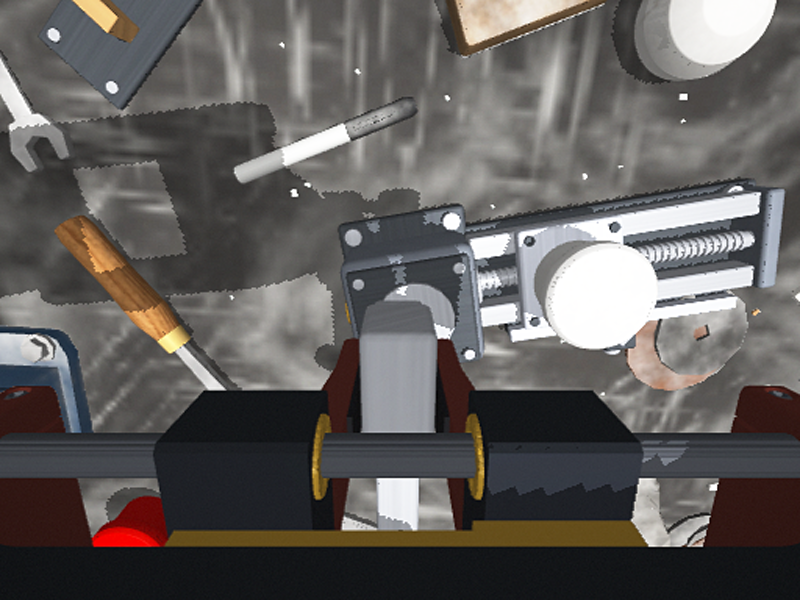

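View pics/s18z.png

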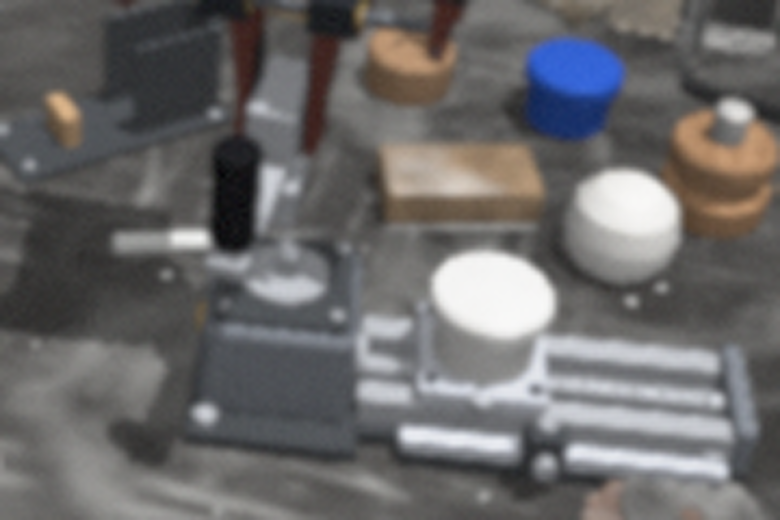

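Call:
jog_arm([
  [3,-1,0],
  [4,-2,0],
  [3,-1,-3],
  [1,-0.5,-5],
  [0,0,-4],
  [0,0,0],
  [0,0,0],
], yaw=[0,0,0,0,0,0,0])

```text
t: 27.87
ee_pos: [589.4, -150.2, 150.9]
orientation: [2.625, 1.687, -0.043]
ft_force: [0.1, -0.2, -3.5]
width: 25.7
```

```bash
python3 - <<'E'
from h import *
st()
E
```

```text
t 27.87 tcp [ 589.4 -150.2  150.9] yaw_y -24.5 z [-0.012 -0.032 -0.999] w 25.7 F [ 0.1 -0.2 -3.5] q [-0.25  0.49  1.72 -0.04  0.94  0.2 ]
```

Call:
jog_arm([
  [-0.5,-2,0],
  [-0.5,-2.5,0],
  [0,0,0],
  [0,0,0],
], yaw=[-0.5,0,0,0])

```text
t: 28.2
ee_pos: [587.9, -155.1, 150.5]
orientation: [2.634, 1.675, -0.044]
ft_force: [-0.8, 0.4, -2.4]
width: 26.0
```

```bash
python3 - <<'E'
from h import *
st()
p=look("side",dict(crank=116,crank_head=167,crank_handle=182,drive_seat=85),"s19",1)
cv2.imwrite("pics/s19z.png",cv2.resize(p["img"][160:260,230:350],(720,600),interpolation=cv2.INTER_CUBIC))
p=look("top",dict(crank=116,crank_head=167,crank_handle=182),"t19",1)
st()
E
```

```text
t 28.2 tcp [ 587.9 -155.1  150.5] yaw_y -25.1 z [-0.013 -0.032 -0.999] w 26.0 F [-0.8  0.4 -2.4] q [-0.26  0.49  1.72 -0.04  0.94  0.2 ]
side crank [447.7 331. ] 0.83 [ 583.9 -162.6]
side crank_head [446.7 297.7] 0.92 [ 581.9 -148.9]
side crank_handle [432.6 323.8] 0.73 [ 546.8 -224.7]
side drive_seat [393.  295.9] 0.57 [520.7 -23.7]
t 28.65 tcp [ 588.  -154.8  150.5] yaw_y -25.1 z [-0.013 -0.032 -0.999] w 26.0 F [-0.3  0.3 -3.4] q [-0.26  0.49  1.72 -0.04  0.94  0.2 ]
```

View pics/s19z.png

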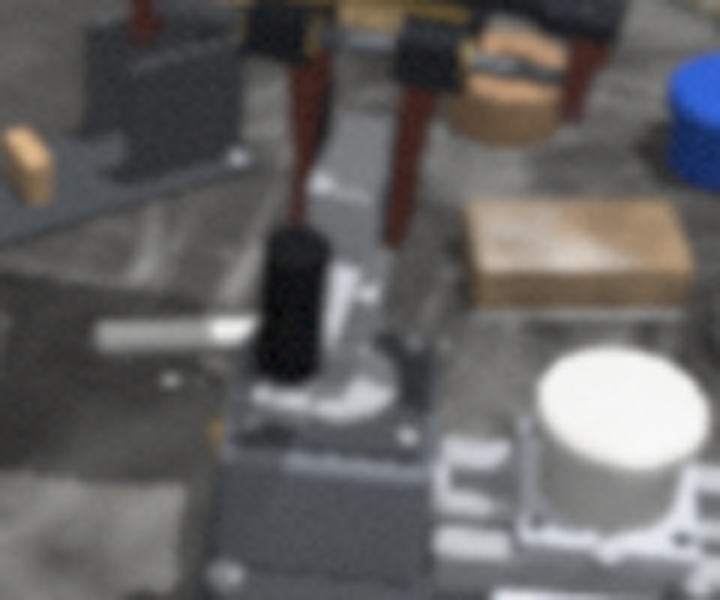

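Call:
jog_arm([
  [0.5,1.5,-2],
  [0,0,-4],
  [0,0,-4],
  [0,0,-3],
  [0,0,0],
], yaw=[0,0,0,0,0])

```text
t: 29.07
ee_pos: [588.5, -152.9, 136.1]
orientation: [2.633, 1.676, -0.044]
ft_force: [0.2, -0.4, -3.7]
width: 25.9
```

```bash
python3 - <<'E'
from h import *
st()
E
```

```text
t 29.07 tcp [ 588.5 -152.9  136.1] yaw_y -25.0 z [-0.013 -0.032 -0.999] w 25.9 F [ 0.2 -0.4 -3.7] q [-0.26  0.51  1.72 -0.04  0.92  0.21]
```

No contact force with the sleeve about 3 mm down over the taper. Continuing slowly.

Call:
jog_arm([
  [0,-0.5,-2],
  [0,0,-2],
  [0,0,-2],
  [0,0,0],
], yaw=[0,0,0,0])

```text
t: 29.4
ee_pos: [588.6, -153.3, 129.1]
orientation: [2.634, 1.676, -0.043]
ft_force: [0.2, 0.8, -3.5]
width: 25.9
```

```bash
python3 - <<'E'
from h import *
st();print(ctrl.get_obs()['moment'])
E
```

```text
t 29.4 tcp [ 588.6 -153.3  129.1] yaw_y -25.0 z [-0.013 -0.031 -0.999] w 25.9 F [ 0.2  0.8 -3.5] q [-0.26  0.52  1.73 -0.04  0.9   0.21]
[0.14559571 0.02339763 0.03805302]
```

Call:
jog_arm([
  [0,0,-2],
  [0,0,-2],
  [0,0,-2],
  [0,0,-2],
  [0,0,0],
], yaw=[0,0,0,0,0])

```text
t: 29.82
ee_pos: [588.8, -153.4, 120.4]
orientation: [2.634, 1.676, -0.043]
ft_force: [-0.3, 0.3, -3.9]
width: 26.3
```

```bash
python3 - <<'E'
from h import *
st();print(ctrl.get_obs()['moment'])
E
```

```text
t 29.82 tcp [ 588.8 -153.4  120.4] yaw_y -25.1 z [-0.013 -0.031 -0.999] w 26.3 F [-0.3  0.3 -3.9] q [-0.26  0.53  1.73 -0.04  0.89  0.21]
[0.17253648 0.01594241 0.01720804]
```

Call:
jog_arm([
  [0,0,-1],
  [0,0,-1],
  [0,0,0],
], yaw=[0,0,0])

```text
t: 30.07
ee_pos: [589.0, -153.4, 119.7]
orientation: [2.633, 1.676, -0.043]
ft_force: [-0.1, -0.0, -3.0]
width: 26.0
```

Nearly seated (85.2 mm by calculation). Release and check.

Call:
jog_arm([
  [0,0,-1],
  [0,0,0],
  [0,0,0],
  [0,0,0],
  [0,0,0],
], yaw=[0,0,0,0,0], gripper=0.45)

```text
t: 30.48
ee_pos: [590.3, -154.0, 119.9]
orientation: [2.631, 1.675, -0.04]
ft_force: [-0.4, 0.0, -0.2]
width: 48.2
```

Call:
jog_arm([
  [0,0,10],
  [0,0,20],
  [0,0,30],
  [0,0,30],
  [0,0,15],
  [0,0,0],
  [0,0,0],
], yaw=[0,0,0,0,0,0,0])

```text
t: 31.07
ee_pos: [588.9, -153.8, 231.7]
orientation: [2.632, 1.675, -0.042]
ft_force: [-0.8, 0.8, -0.5]
width: 48.4
```

```bash
python3 - <<'E'
from h import *
st()
p=look("wrist",dict(crank=85,crank_handle=151,carriage_pointer=42,index_pointer=42),"w20",1)
crankov(p,[582.8,-165.6,85],-115.1,"w20o")
p=look("side",dict(crank=85,crank_handle=151),"s20",1)
cv2.imwrite("pics/s20z.png",cv2.resize(p["img"][160:260,230:350],(720,600),interpolation=cv2.INTER_CUBIC))
st()
E
```

```text
t 31.07 tcp [ 588.9 -153.8  231.7] yaw_y -25.0 z [-0.011 -0.033 -0.999] w 48.4 F [-0.8  0.8 -0.5] q [-0.26  0.39  1.66 -0.04  1.1   0.2 ]
wrist crank [393.1 292. ] 0.86 [ 579.7 -165. ]
wrist crank_handle [398.2 432.2] 0.9 [ 550.2 -236.6]
wrist index_pointer [569.4 305.6] 0.47 [ 708.3 -253.3]
side crank [442.  346.4] 0.92 [ 577.6 -160.4]
side crank_handle [438.4 344.7] 0.87 [ 554.9 -231.9]
t 31.47 tcp [ 588.  -153.5  229.4] yaw_y -25.0 z [-0.015 -0.032 -0.999] w 48.5 F [-0.3  0.2 -0.6] q [-0.26  0.39  1.66 -0.04  1.1   0.2 ]
```

View pics/w20o.png

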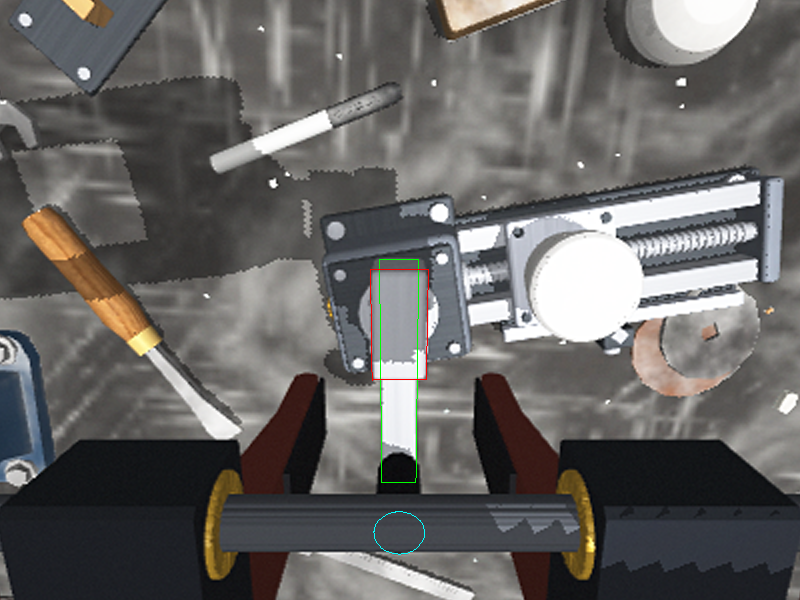

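View pics/s20z.png

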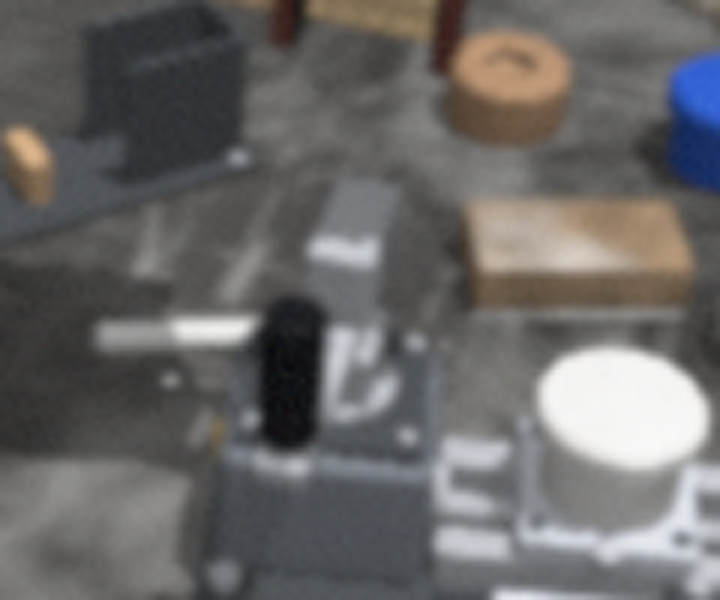

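The crank is home: the overlay for a home pose at −115.1° fits within about 1 mm. Next I'll go over the handle at about (549,−238).

Call:
jog_arm([
  [-5,-11,0],
  [-8,-17,0],
  [-8,-18,0],
  [-8,-18,0],
  [-6,-12,0],
  [-3,-6,-5],
  [0,0,-12],
  [0,0,-12],
  [0,0,-5],
  [0,0,0],
  [0,0,0],
], yaw=[0,0,0,0,0,0,0,0,0,0,0])

```text
t: 32.38
ee_pos: [545.1, -239.7, 187.2]
orientation: [2.637, 1.683, -0.053]
ft_force: [-0.8, -0.1, -0.6]
width: 48.5
```

```bash
python3 - <<'E'
from h import *
st()
p=look("wrist",dict(crank_handle=151,carriage_pointer=42,index_pointer=42),"w21",1)
crankov(p,[582.8,-165.6,85],-115.1,"w21o")
cv2.imwrite("pics/w21raw.png",p["img"]); import pickle; pickle.dump({k:p[k] for k in("K","R","t")},open("/tmp/w21.pkl","wb"))
st()
E
```

```text
t 32.38 tcp [ 545.1 -239.7  187.2] yaw_y -24.9 z [-0.021 -0.029 -0.999] w 48.5 F [-0.8 -0.1 -0.6] q [-0.42  0.43  1.72 -0.04  1.    0.04]
wrist crank_handle [406.7 324.5] 0.75 [ 549.3 -238.8]
wrist carriage_pointer [569.2 200.5] 0.8 [ 675.7 -240.9]
wrist index_pointer [619.2 193.1] 0.97 [ 708.9 -250.8]
t 32.58 tcp [ 545.7 -240.1  188.6] yaw_y -24.9 z [-0.019 -0.03  -0.999] w 47.9 F [-0.3 -0.2  0.1] q [-0.42  0.42  1.72 -0.04  1.01  0.04]
```

View pics/w21o.png

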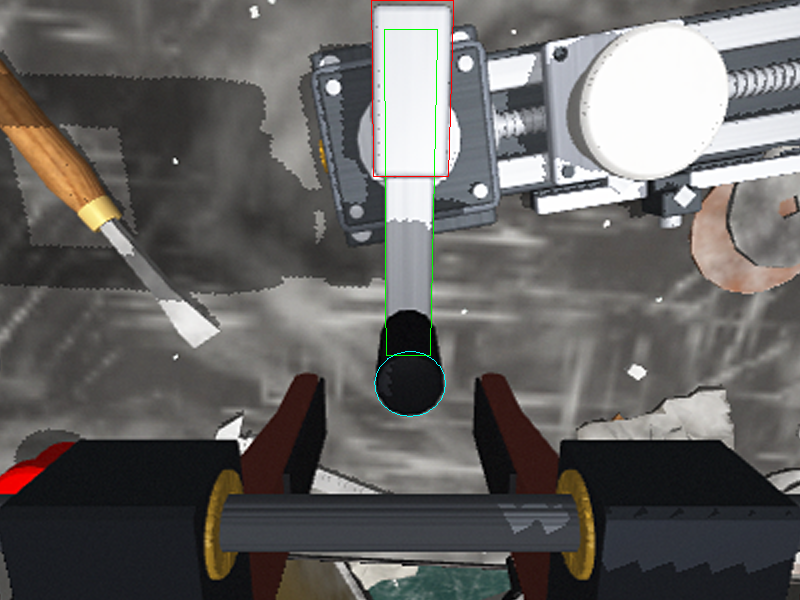

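The overlay matches the crank almost exactly. Down onto the handle and close.

Call:
jog_arm([
  [2,1,-6],
  [1.5,1,-10],
  [0.5,0,-10],
  [0.5,0,-10],
  [0.5,0,-10],
  [0.5,0,-7],
  [0,0,-3],
  [0,0,0],
], yaw=[0,0,0,0,0,0,0,0])

```text
t: 33.25
ee_pos: [552.1, -237.2, 126.6]
orientation: [2.634, 1.682, -0.05]
ft_force: [0.0, -0.2, 0.9]
width: 48.4
```

```bash
python3 - <<'E'
from h import *
st()
E
```

```text
t 33.25 tcp [ 552.1 -237.2  126.6] yaw_y -24.9 z [-0.019 -0.03  -0.999] w 48.4 F [ 0.  -0.2  0.9] q [-0.41  0.51  1.74 -0.05  0.89  0.05]
```

Call:
jog_arm([
  [-3,-1,4],
  [0,0,0],
  [0,0,0],
  [0,0,0],
  [0,0,0],
  [0,0,0],
], yaw=[0,0,0,0,0,0], gripper=1)

```text
t: 33.75
ee_pos: [549.0, -238.6, 131.9]
orientation: [2.634, 1.681, -0.049]
ft_force: [0.1, 0.5, -3.9]
width: 23.4
```

```bash
cat > wind.py <<'E'
from h import *
import sys
tot,n=float(sys.argv[1]),int(sys.argv[2])
st(); o=ctrl.get_obs();R=Rt.from_rotvec(o['orientation']).as_matrix()
g=np.array(o['ee_pos'])-19*R[:,2]; c=np.array([582.8,-165.6])
d=g[:2]-c; a0=np.arctan2(d[1],d[0]); print('ang',round(np.degrees(a0),1),'r',round(np.hypot(*d),1),'grasp z',round(g[2],1))
pts=[c+80*np.array([np.cos(a0+np.radians(tot*k/n)),np.sin(a0+np.radians(tot*k/n))]) for k in range(n+1)]
print([[round(float(b[0]-a[0]),1),round(float(b[1]-a[1]),1)] for a,b in zip(pts,pts[1:])])
E
python3 wind.py -180 15
```

```text
t 33.75 tcp [ 549.  -238.6  131.9] yaw_y -24.9 z [-0.017 -0.03  -0.999] w 23.4 F [ 0.1  0.5 -3.9] q [-0.41  0.5   1.75 -0.04  0.9   0.05]
ang -114.8 r 79.8 grasp z 150.9
[[-14.4, 8.6], [-12.3, 11.4], [-9.6, 13.7], [-6.6, 15.4], [-3.3, 16.4], [0.2, 16.7], [3.7, 16.3], [7.0, 15.2], [10.0, 13.4], [12.6, 11.0], [14.6, 8.2], [16.0, 5.0], [16.7, 1.5], [16.6, -2.0], [15.8, -5.4]]
```

Gripped: radius 79.8, angle −114.8°. Winding clockwise, starting with a first arc.

Call:
jog_arm([
  [-7,4.2,0],
  [-14.4,9,0],
  [-12.3,11.4,0],
  [-9.6,13.7,0],
  [-6.6,15.4,0],
  [-3.3,16.4,0],
  [0,0,0],
], yaw=[0,0,0,0,0,0,0])

```text
t: 34.33
ee_pos: [502.5, -163.4, 131.6]
orientation: [2.628, 1.669, -0.015]
ft_force: [1.4, -0.2, -4.4]
width: 23.7
```

```bash
python3 wind.py -180 15
```

```text
t 34.33 tcp [ 502.5 -163.4  131.6] yaw_y -25.1 z [ 0.007 -0.03  -1.   ] w 23.7 F [ 1.4 -0.2 -4.4] q [-0.32  0.41  1.92 -0.04  0.8   0.14]
ang 178.0 r 80.5 grasp z 150.6
[[2.3, 16.6], [5.7, 15.7], [8.9, 14.2], [11.6, 12.0], [13.9, 9.4], [15.5, 6.3], [16.5, 2.9], [16.7, -0.6], [16.2, -4.0], [15.0, -7.3], [13.2, -10.3], [10.7, -12.8], [7.9, -14.8], [4.6, -16.1], [1.2, -16.7]]
```

Call:
jog_arm([
  [1.5,10,0],
  [5.7,15.7,0],
  [8.9,14.2,0],
  [11.6,12,0],
  [13.9,9.4,0],
  [15.5,6.3,0],
  [16.5,2.9,0],
  [16.7,-0.6,0],
  [16.2,-4,0],
  [15,-7.3,0],
  [13.2,-10.3,0],
  [0,0,0],
], yaw=[0,0,0,0,0,0,0,0,0,0,0,0])

```text
t: 35.33
ee_pos: [636.9, -106.3, 132.7]
orientation: [2.629, 1.675, -0.034]
ft_force: [-2.7, -2.9, 0.6]
width: 23.4
```

```bash
python3 wind.py -180 15
```

```text
t 35.33 tcp [ 636.9 -106.3  132.7] yaw_y -25.0 z [-0.005 -0.032 -0.999] w 23.4 F [-2.7 -2.9  0.6] q [-0.17  0.56  1.64 -0.04  0.94  0.29]
ang 47.9 r 80.8 grasp z 151.6
[[11.2, -12.5], [8.3, -14.5], [5.1, -15.9], [1.7, -16.6], [-1.8, -16.6], [-5.2, -15.9], [-8.4, -14.5], [-11.2, -12.4], [-13.6, -9.8], [-15.3, -6.8], [-16.4, -3.4], [-16.7, 0.0], [-16.4, 3.5], [-15.3, 6.8], [-13.5, 9.9]]
```

Call:
jog_arm([
  [8,-9,0],
  [8.3,-14.5,0],
  [5.1,-15.9,0],
  [1.7,-16.6,0],
  [-1.8,-16.6,0],
  [-5.2,-15.9,0],
  [-8.4,-14.5,0],
  [-11.2,-12.4,0],
  [-13.6,-9.8,0],
  [-15.3,-6.8,0],
  [-16.4,-3.4,0],
  [-16.7,0,0],
  [0,0,0],
], yaw=[0,0,0,0,0,0,0,0,0,0,0,0,0])

```text
t: 36.42
ee_pos: [563.7, -244.7, 130.0]
orientation: [2.644, 1.675, -0.029]
ft_force: [1.5, 5.2, 0.8]
width: 23.4
```

```bash
python3 wind.py -240 20
```

```text
t 36.42 tcp [ 563.7 -244.7  130. ] yaw_y -25.3 z [-0.01  -0.019 -1.   ] w 23.4 F [1.5 5.2 0.8] q [-0.42  0.52  1.71 -0.03  0.91  0.04]
ang -103.5 r 81.0 grasp z 149.0
[[-15.8, 5.6], [-14.3, 8.7], [-12.1, 11.5], [-9.5, 13.8], [-6.4, 15.5], [-3.0, 16.4], [0.4, 16.7], [3.9, 16.3], [7.2, 15.1], [10.2, 13.3], [12.7, 10.9], [14.7, 8.0], [16.0, 4.7], [16.7, 1.3], [16.6, -2.2], [15.8, -5.6], [14.3, -8.7], [12.1, -11.5], [9.5, -13.8], [6.4, -15.5]]
```

Call:
jog_arm([
  [-8,3,0.5],
  [-14.3,8.7,0.5],
  [-12.1,11.5,0],
  [-9.5,13.8,0],
  [-6.4,15.5,0],
  [-3,16.4,0],
  [0.4,16.7,0],
  [3.9,16.3,0],
  [7.2,15.1,0],
  [10.2,13.3,0],
  [12.7,10.9,0],
  [14.7,8,0],
  [16,4.7,0],
  [0,0,0],
  [0,0,0],
], yaw=[0,0,0,0,0,0,0,0,0,0,0,0,0,0,0])

```text
t: 37.67
ee_pos: [558.4, -90.0, 132.4]
orientation: [2.65, 1.664, -0.03]
ft_force: [1.3, -1.3, -1.2]
width: 23.7
```

```bash
python3 wind.py -120 10; python3 - <<'E'
from h import *
p=look("side",dict(carriage_pointer=42,index_pointer=42),"s22",2)
cv2.imwrite("pics/s22z.png",cv2.resize(p["img"][210:290,290:400],(770,560),interpolation=cv2.INTER_CUBIC))
p=look("wrist",dict(carriage_pointer=42,index_pointer=42),"w22",2)
st()
E
```

```text
t 37.67 tcp [558.4 -90.  132.4] yaw_y -25.8 z [-0.01  -0.021 -1.   ] w 23.7 F [ 1.3 -1.3 -1.2] q [-0.17  0.46  1.82 -0.03  0.87  0.3 ]
ang 107.7 r 79.7 grasp z 151.4
[[16.4, 3.4], [16.7, -0.1], [16.3, -3.6], [15.2, -6.9], [13.5, -9.9], [11.1, -12.5], [8.3, -14.5], [5.1, -15.9], [1.7, -16.6], [-1.8, -16.6]]
side carriage_pointer [536.9 403.4] 0.81 [ 702.5 -252.2]
side carriage_pointer [425.8 274.7] 0.54 [598.7  96. ]
side index_pointer [536.1 397.7] 0.61 [ 705.  -240.8]
side index_pointer [315.1 285. ] 0.37 [391.6  85. ]
wrist carriage_pointer [688.7 411.5] 0.8 [ 699.9 -248. ]
wrist index_pointer [708.4 411.2] 0.8 [ 711.9 -253.6]
wrist index_pointer [693.8 355.4] 0.53 [ 713.4 -208.5]
t 37.97 tcp [558.4 -90.2 132.4] yaw_y -25.9 z [-0.01 -0.02 -1.  ] w 23.5 F [-0.3  0.4 -0.5] q [-0.17  0.46  1.82 -0.03  0.87  0.3 ]
```

View pics/s22z.png

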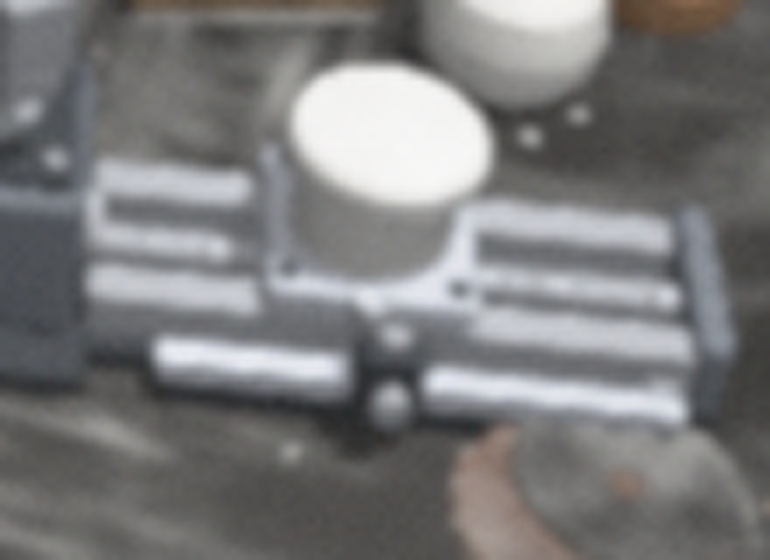

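View pics/w22.png

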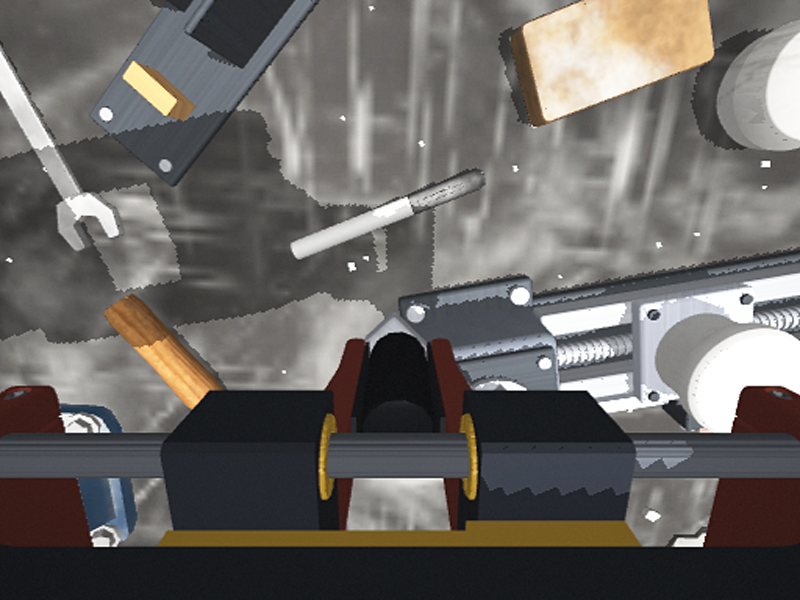

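I've turned 498° (27.7 mm), with about 7–8 mm left by the network measurements. I'll wind about 110° more, then let go and measure closely.

Call:
jog_arm([
  [9,2,0],
  [16.7,-0.1,0],
  [16.3,-3.6,0],
  [15.2,-6.9,0],
  [13.5,-9.9,0],
  [11.1,-12.5,0],
  [8.3,-14.5,0],
  [5.1,-15.9,0],
  [1.7,-16.6,0],
  [0,0,0],
  [0,0,0],
], yaw=[0,0,0,0,0,0,0,0,0,0,0])

```text
t: 38.88
ee_pos: [662.6, -163.1, 132.7]
orientation: [2.665, 1.663, -0.015]
ft_force: [2.0, 1.6, -0.5]
width: 23.2
```

```bash
python3 wind.py -40 4; python3 - <<'E'
from h import *
import pickle
p=look("wrist",dict(carriage_pointer=42,index_pointer=42),"w23",2)
cv2.imwrite("pics/w23raw.png",p["img"]);pickle.dump({k:p[k] for k in("K","R","t")},open("/tmp/w23.pkl","wb"))
st()
E
```

```text
t 38.88 tcp [ 662.6 -163.1  132.7] yaw_y -26.1 z [-0.008 -0.005 -1.   ] w 23.2 F [ 2.   1.6 -0.5] q [-0.26  0.61  1.54 -0.01  0.99  0.2 ]
ang 1.9 r 80.0 grasp z 151.7
[[-0.8, -13.9], [-3.2, -13.6], [-5.5, -12.8], [-7.6, -11.7]]
wrist index_pointer [495.9 299.8] 0.67 [ 716.6 -189.2]
t 39.03 tcp [ 662.4 -162.3  133. ] yaw_y -26.0 z [-0.008 -0.006 -1.   ] w 23.7 F [ 1.4 -1.  -1.7] q [-0.25  0.61  1.55 -0.01  0.99  0.2 ]
```

View pics/w23.png

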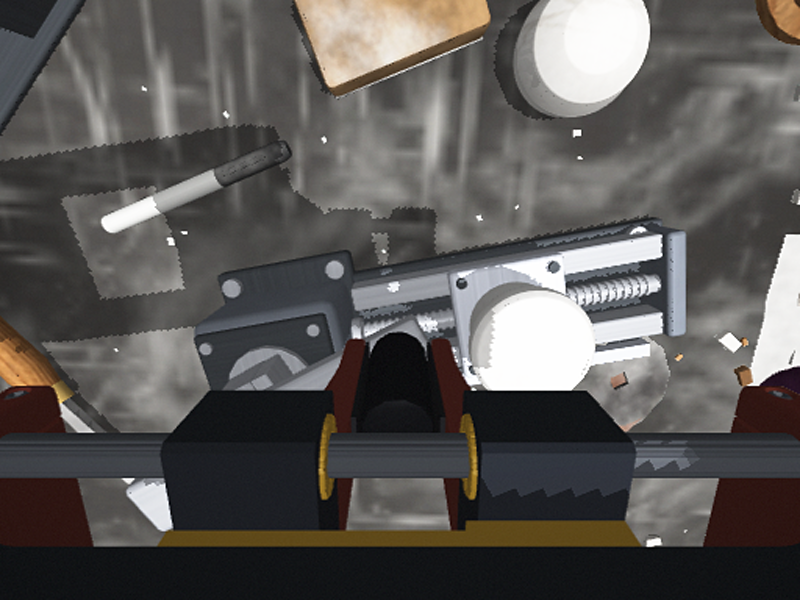

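Total 604° (33.5 mm). I'll release, rise, and look straight at the pointers from above.

Call:
jog_arm([
  [0,0,0],
  [0,0,0],
  [0,0,0],
  [0,0,0],
  [0,0,10],
  [0,0,20],
  [0,0,25],
  [1,-8,10],
  [3,-20,0],
  [3,-28,0],
  [3,-28,0],
  [3,-28,0],
  [3,-20,-10],
  [0,-5,-15],
  [0,0,-15],
  [0,0,-15],
  [0,0,-10],
  [0,0,-4],
  [0,0,0],
  [0,0,0],
], yaw=[0,0,0,0,0,0,0,0,0,0,0,0,0,0,0,0,0,0,0,0], gripper=0.45)

```text
t: 40.7
ee_pos: [674.5, -304.3, 134.0]
orientation: [2.658, 1.671, -0.02]
ft_force: [0.0, -0.4, 1.0]
width: 48.3
```

```bash
python3 - <<'E'
from h import *
import pickle
st()
p=look("wrist",dict(carriage_pointer=42,index_pointer=42,crank_handle=151,carriage=0,stone_plug=44),"w24",2)
cv2.imwrite("pics/w24raw.png",p["img"]);pickle.dump({k:p[k] for k in("K","R","t")},open("/tmp/w24.pkl","wb"))
c=proj(p,[705,-248,42]).astype(int);print(c)
cv2.imwrite("pics/w24z.png",cv2.resize(p["img"][max(0,c[1]-36):c[1]+36,c[0]-48:c[0]+48],(800,600),interpolation=cv2.INTER_CUBIC))
st()
E
```

```text
t 40.7 tcp [ 674.5 -304.3  134. ] yaw_y -25.7 z [-0.01  -0.008 -1.   ] w 48.3 F [ 0.  -0.4  1. ] q [-0.44  0.69  1.4  -0.01  1.07  0.02]
wrist carriage_pointer [411.6 194.8] 0.72 [ 708.2 -250. ]
wrist index_pointer [412.3 188.8] 0.6 [ 710.1 -247.1]
wrist index_pointer [ 97.8 147.8] 0.35 [ 558.5 -149.2]
wrist stone_plug [393.  113.1] 0.74 [ 717.6 -205.8]
[259 124]
t 41.0 tcp [ 675.2 -304.9  135.2] yaw_y -25.7 z [-0.008 -0.009 -1.   ] w 48.0 F [ 0.5 -0.7 -0.4] q [-0.44  0.68  1.4  -0.01  1.07  0.02]
```

View pics/w24.png

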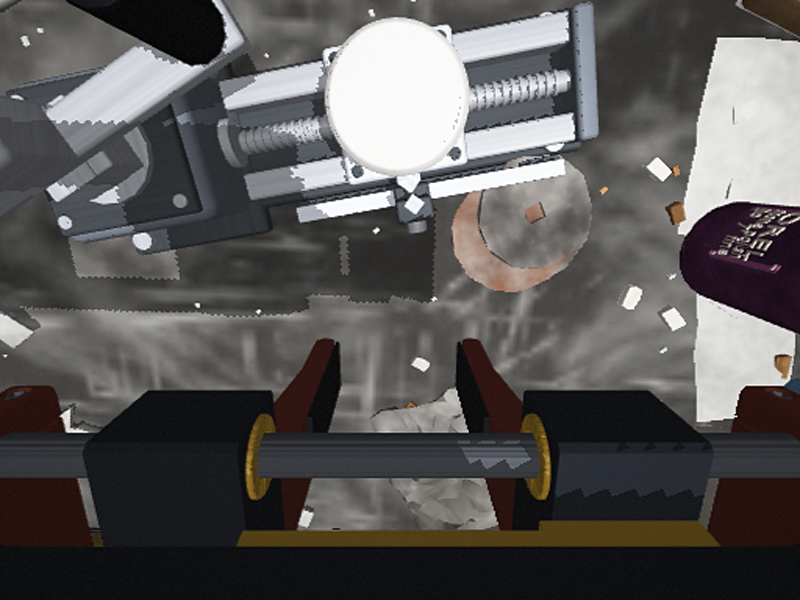

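View pics/w24z.png

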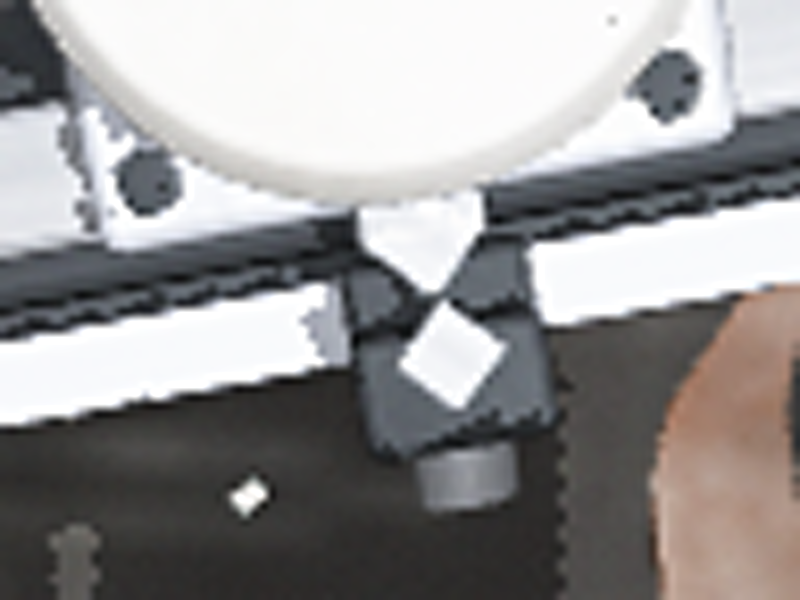

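In the close-up, the carriage tip (435,293) is almost opposite the index tip (443,300). I'll compute the residual and check the crank's seating.

```bash
python3 - <<'E'
from h import *
import pickle
p=pickle.load(open("/tmp/w24.pkl","rb"))
o=np.array([259-48,124-36])
W=lambda X,z=42: atz(p,(o+np.array(X)/8.333)/[512,384],z)
c,i=W((435,293)),W((443,300)); 
# rail direction: front white strip lower edge
a,b=W((0,424),30),W((345,368),30); u=(b-a)[:2];u/=np.linalg.norm(u)
a2,b2=[atz(p,np.array(x)/[800,600],30) for x in((300,222),(566,172))];u2=(b2-a2)[:2];u2/=np.linalg.norm(u2)
print(c,i,np.degrees(np.arctan2(u[1],u[0])),np.degrees(np.arctan2(u2[1],u2[0])),'carriage rel index x:',(c-i)[:2]@u,(c-i)[:2]@u2)
q=look("side",dict(crank=85,crank_handle=151,crank_head=136),"s24",1)
cv2.imwrite("pics/s24z.png",cv2.resize(q["img"][170:280,250:400],(780,572),interpolation=cv2.INTER_CUBIC))
E
```

```text
[ 708.6297534  -248.67215016   42.        ] [ 709.1023316 -249.7243129   42.       ] -16.61952593932425 -15.237969485224541 carriage rel index x: -0.753770580320664 -0.7325020361031276
side crank [445.3 346.3] 0.72 [ 582.5 -160.7]
side crank_handle [501.4 302. ] 0.62 [ 665.5 -147.3]
side crank_head [434.9 321.9] 0.86 [ 563.4 -164. ]
```

View pics/s24z.png

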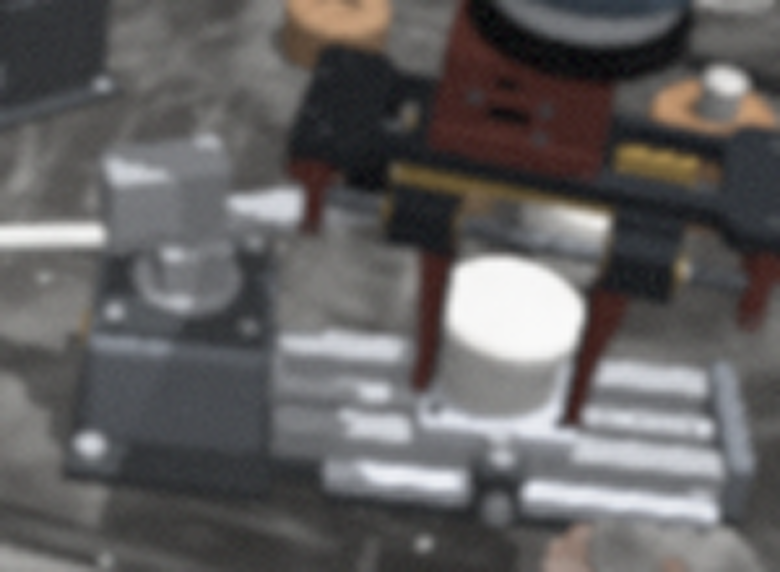

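The residual is −0.75 mm, well within ±2.5 mm. I'll raise clear and verify the crank from above.

Call:
jog_arm([
  [0,0,10],
  [0,0,25],
  [-5,-2,30],
  [-10,-2,30],
  [-10,0,20],
  [-10,0,5],
  [0,0,0],
  [0,0,0],
  [0,0,0],
], yaw=[0,0,0,0,0,0,0,0,0])

```text
t: 41.95
ee_pos: [636.8, -308.3, 261.5]
orientation: [2.658, 1.67, -0.019]
ft_force: [-0.0, -0.3, 0.3]
width: 48.5
```

```bash
python3 - <<'E'
from h import *
p=look("wrist",dict(crank=85,crank_head=136,crank_handle=151,carriage_pointer=42,index_pointer=42),"w25",1)
crankov(p,[582.8,-165.6,85],2,"w25o")
st()
E
```

```text
wrist crank [252.8 133.3] 0.68 [ 582.9 -166.4]
wrist crank_head [205.8 139.4] 0.63 [ 566.9 -167.6]
wrist crank_handle [326.1  44.8] 0.94 [ 662.2 -158.4]
wrist carriage_pointer [437.2 163. ] 0.78 [ 702.4 -246.4]
wrist index_pointer [445.4 159.2] 0.57 [ 710.  -246.7]
t 42.25 tcp [ 637.  -308.1  260.8] yaw_y -25.7 z [-0.01  -0.008 -1.   ] w 48.2 F [ 0.2  0.4 -0.4] q [-0.46  0.51  1.39 -0.01  1.24 -0.01]
```

View pics/w25o.png

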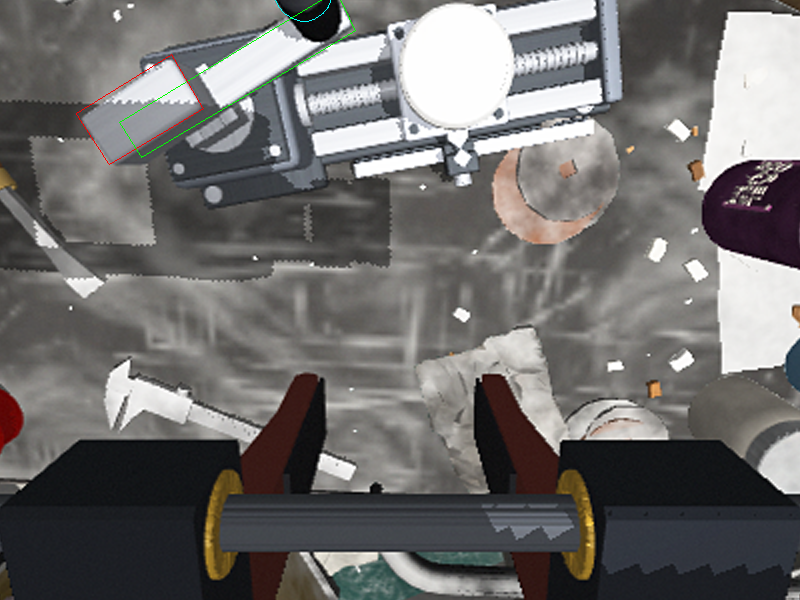

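```bash
python3 - <<'E'
from h import *
p=ctrl.get_image("wrist")
for d in (5,):
    crankov(p,[582.8,-165.6,85],d,"w26o")
i=cv2.imread("pics/w26o.png");cv2.imwrite("pics/w26z.png",cv2.resize(i[0:220,60:380],(800,550),interpolation=cv2.INTER_CUBIC))
E
```

```text
(no output)
```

View pics/w26z.png

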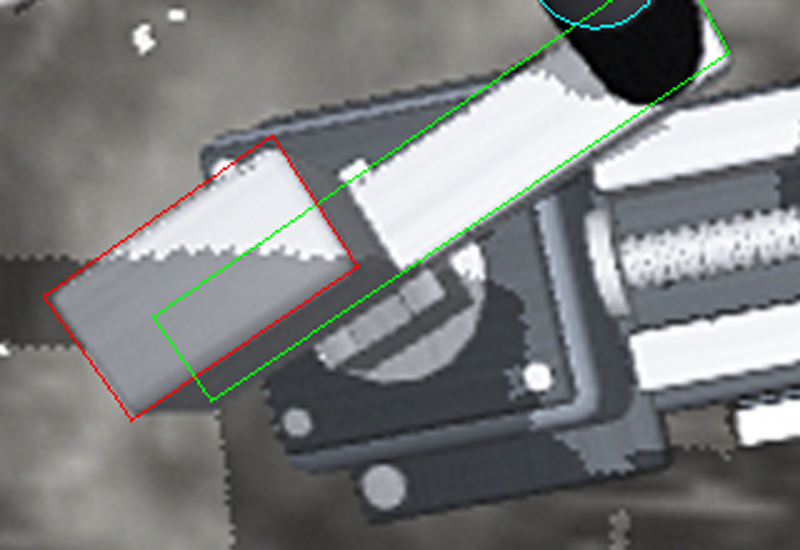

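With yaw about 4–5°, the home-pose overlay fits the head and arm well. The crank is seated and released, the plug is on the carriage, and the gripper is clear. Handing in.

```bash
python3 - <<'E'
from h import *
st(); print(ctrl.close_job())
E
```

```text
t 42.3 tcp [ 637.  -308.2  261. ] yaw_y -25.7 z [-0.01  -0.008 -1.   ] w 48.4 F [0.1 0.  0.2] q [-0.46  0.51  1.39 -0.01  1.24 -0.01]
the job is handed in; nothing more can be done
None
```

I handed the job in at 42.3 s. My last checks show the carriage pointer opposite the index within tolerance and the crank home on the shaft. No verdict was reported.

**What I did:**
- I lifted the crank out by its handle. It swung about 27° in yaw while carried, so I moved it further from the holster, stood it on the free table and released it.
- I took it by the head, fitted it on the square shaft with no sign of jamming, and released it.
- I wound it by the handle about 600° clockwise and let go.

**Last checks:**
- **Pointers:** in the close-up wrist picture the carriage pointer is about 0.75 mm short of the index pointer (limit 2.5 mm). The networks' own pointer marks scattered by several mm and in the final view put the gap nearer 7 mm. I trusted the tips read from the close-up, where both show clearly.
- **Crank:** a drawn outline of the crank at home fits the picture to about a millimetre, with the crank's yaw at about 4–5°.
- **Plug and gripper:** the plug still stands on the carriage. The gripper is well clear, with near-zero wrist force.
- **Bystanders:** I saw none of them disturbed, but I did not measure their positions at the end.

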